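Lock the tube wheel with its spring ring

ROBOT

A 6-joint arm with a two-finger parallel gripper is mounted at the origin on a cart in front of the work surface, level with it; the furniture and walls round the work are solid. World frame = base frame: x ahead of the robot, y to its left, z up, the work surface at z = 0. Lengths are in m, angles in rad, forces in N, time in s.
With the tool pointing down it reaches from about 0.425 to 0.95 m from the base axis. Payload 3.5 kg.
Tool frame: the origin (TCP) lies between the finger pads; the fingertips stand 14 mm ahead of it and the grasp point (between the pads) lies 5 mm behind it; z points along the fingers, y is the direction in which the jaws open and shut (so a half turn about z gives the same grasp; the last joint's range is limited). The gripper opens to 85 mm and grips with 20 to 120 N. Pads are 22 mm wide; open, the fingers measure 114 mm over their backs; the gripper's body (76 mm by 85 mm) begins 54 mm behind the grasp point. The pads swing forward as they close: fully open they stand 13 mm farther back than shut.
Start: joints at [-1.45, 0.286, 1.577, -0, 1.279, -0.15], TCP at [0.181, -0.65, 0.222] pointing down, gripper open.
Joint ranges: [-2.77, 2.77], [-0.9, 2.22], [0.21, 2.48], [-1.53, 4.67], [0.24, 2.81], [-2.84, 2.84]. Speed limits (rad/s): [2.79, 2.79, 3.14, 3.14, 3.14, 3.14].

INTERFACE

Orientations are given as a unit quaternion [x, y, z, w].
In Python, from plant import ctrl gives the robot as it stands. The module is installed in compiled form; this text tells all that it offers.
- The arm moves only by the tool servo_tool, never from a script. Its argument "increments" is text: rows parted by semicolons, each of 7 numbers parted by spaces: the turn, a rotation vector about the tool's x, y, z in rad, then the shift along the tool's x, y, z in cm, then the finger opening in cm, from 0 to 8.54. In form: ax ay az dx dy dz claw; .... A call has 1 to 10 rows; each row is the pose to reach, as a shift and turn from the pose commanded when the call began, along the tool's axes at that moment; what a row does not reach only later rows make up. A row lasts 1/12 s, in which the tool goes at most 41.7 mm and 7.16 degrees, less where a joint would pass 70% of its speed; a pose out of reach is approached as far as the arm can. A call with a gripper value outside its range is refused whole. The fingers move at their own pace and stop on an object; "grip_force" is the grip in N (left out, the last holds). Time passes only in rows, so rows that repeat a pose let the fingers close. It gives the time, the measured TCP pose, the force and the opening at its end, in the units of the state.
- ctrl.get_state(): the state, without advancing time (a new reading comes with each control period).
- ctrl.read_camera(name): name is "side" or "top"; returns (picture, depth): 480x640x3 uint8, red, green, blue; 480x640 float32, m along the optical axis (not along the pixel's ray), 0 where there is no reading.
- ctrl.camera_info(name): a dict with "camera_matrix" (3x3 intrinsics, pixels), "D" ([k1, k2, p1, p2, k3] as OpenCV has them; the pictures are not rectified), "world_to_cam" (4x4, takes a point from world to camera coordinates). Camera axes: x right, y down, z forward; pixel columns grow to the right and rows downward; lengths in m; the calibration is good to about 2 mm. A picture is of the moment at which its call begins. camera_info takes no time and is no camera call.
- ctrl.sign_off(): hands the job in, once; it reports no verdict.
The state is a dict: "time": time; "qpos": joint angles; "dq": joint speeds; "joint_efforts": joint torques, N m; "eef_pos": TCP position; "tcp_rot": TCP orientation; "contact_force": force on the tool from outside, world axes, zero at the start; "wrist_torque": the same for the moment, N m; "opening": opening from 0.0 (shut) to 1.0 (fully open).
Only numpy, scipy, OpenCV 4.12 (cv2) and the standard library are available. Lean on these libraries where they do the work, as an engineer would, in place of code of your own. Each camera call takes 0.05 s, during which the arm holds its last target.

TASK

Lock the tube wheel of the tilted mixer with the spring retaining ring kept on the grey store block: squeeze the ring's two upright eyes together to spread it, lift it off the store post, carry it over the mixer's hub and put it round the hub, flat on the wheel, with the eyes on the side that has no tubes, then let it contract into the hub's groove. Leave the cups, bottles and tape roll where they stand.

Things in the scene. Friction and masses are not known exactly. Their poses are not given: they have to be found in the camera images.
- ring: Loose, smooth steel spring ring, 100 x 67 x 36 mm, 0.11 kg, lying round the store post at the start. Origin: centre of its opening, at the underside; z along its axis, x towards the eyes. A coil 13 mm wide, 16 mm high at x = -42 mm hinges two curved jaws, 6 mm high, which contracted close on a radius of 16.5 mm; spread to the stop they clear a radius of 24 mm round x = -2 mm.
- eyes (a point): On the ring at x = 43, y = 0, z = 24 mm (ring axes): point midway between the ears when pinched. The ears (eyes) are upright red plates 14 mm long, 6 mm thick, 36 mm high from the underside. Contracted: at x = 38, y = -28 and +28 mm, 67 mm over the outsides, splayed 0.29 rad. Pinched along y to the stop: at x = 43, y = -4 and +4 mm, parallel, 15 mm over all.
- jaw_left (a joint): Opening angle of either jaw of the ring (both move alike): 0 contracted, 0.29 rad fully spread (stop). About 0 when gripping the mixer's groove; round a collar it cannot be under 0.08. The tails cross, so pinching the ears spreads it: 4 to 8 N on each ear; it springs back. The ears cling as they turn: fingers closing at ring x = 39 mm draw the ring about 7 mm to its -x, ending 3 mm beyond the eyes point.
- store_groove (a point): On the axis of the fixed upright post on the store block, where the ring's underside rests: the block's top, 46 mm above the bench, 66 mm square (foot 90 mm square, 10 mm high). The post has a groove of radius 16.3 mm, 10 mm high, then a collar of radius 20 mm up to 19 mm above this point; raise the spread ring straight past it.
- hub (a point): Centre of the mixer's hub on the upper face of the wheel (blue disc, 156 mm across), where the ring's underside must lie. z: the hub's axis, 30 degrees from vertical; x: in the disc, to the middle of the side without tubes. Groove of radius 16.8 mm, 10 mm high, then a collar of radius 20 mm, its top edge chamfered, up to 19 mm. The wheel turns stiffly (0.25 N m).
- mixer: Fixed white mixer, base 135 x 150 x 34 mm, hub leaning to its -x (robot's side), hub point 8 mm ahead in x and 85 mm above the origin (on the bench, under it). On the wheel five capped tubes, up to 21 mm wide, reaching 46 mm over the disc, stand 64 mm from the axis, at 104, 142, 180, 218 and 256 degrees from the hub's x about its z.
- wash: White wash bottle with blue top, 66 mm across, 187 mm high, origin at its foot; bystander near the store block.
- amber_bottle: Amber bottle with black cap, 48 mm across, 110 mm high, origin at its foot; bystander near the store block.
- blue_bottle: White bottle with blue cap, 56 mm across, 130 mm high, origin at its foot; bystander beside the mixer.
- red_cup: Specimen cup with red lid, 63 mm across, 64 mm high, origin at its foot; bystander.
- yellow_cup: Specimen cup with yellow lid, 63 mm across, 64 mm high, origin at its foot; bystander.
- tape: Roll of tape lying flat, 96 mm across, 25 mm high; bystander.

How it is judged:
On the way, in this order (a step that is already met when the one before it is completed fails the run):
1. the ring is spread by its eyes and lifted off the store post (value of joint jaw_left above 0.12 rad and z of ring in the frame of store_groove above 0.025 m and contact force between the fingers and ring above 1 N), for 0.1 s.
2. the ring, still spread by the fingers, is round the hub at the height of the groove (value of joint jaw_left above 0.12 rad and distance between ring and hub below 0.012 m and z of ring in the frame of hub below 0.006 m and contact force between the fingers and ring above 1 N), for 0.1 s.
At the end, for the whole second after the job is handed in: The ring has contracted (jaws under 0.06 rad) in the mixer hub's groove: within 6 mm of the hub point, under 5 mm off the wheel's face, parallel to it within 7 degrees, eyes on the tube-free side (within 65 degrees of its middle), at rest and released (value of joint jaw_left below 0.06 rad and z of ring in the frame of hub between -0.003 and 0.005 m and distance between ring and hub below 0.006 m and angle between the z axis of ring and the z axis of hub, either way round below 0.12 rad and x of eyes in the frame of hub above 0.018 m and linear speed of ring below 0.02 m/s and contact force between the fingers and ring below 0.1 N); the robot touches nothing.
It fails at once if a cup, bottle or the tape roll is shifted more than 30 mm or tipped (distance of any of wash, amber_bottle, blue_bottle, red_cup, yellow_cup, tape from where it was at the start of the episode above 0.03 m or angle between any of wash, amber_bottle, blue_bottle, red_cup, yellow_cup's own z axis and vertical above 0.5 rad).
It also fails if it takes over 58 s, if anything falls off the work surface, if the arm or the gripper's body presses on something with over 40 N, if the wrist force passes 120 N, or if a joint passes its speed limit or range.

## Working session

There is one attempt and no reset: what is moved stays moved. The work goes in short steps, Python scripts to look and compute and a tool call to move; the robot and the scene stay as the last step left them, time stands still between calls to the robot, and variables do not carry over. Pictures are saved under pics/ and viewed, and the job is handed in when it is done.

Besides the shell and the picture viewer there is one more tool, called after "Emit:" as name(argument=value, ...), one argument or row to a line, values as JSON. servo_tool: Moves the arm, as the interface text tells. Its arguments: {"type":"object","properties":{"increments":{"type":"string"},"grip_force":{"type":"number"}},"required":["increments"]}

```bash
mkdir -p pics; ls
python3 - <<'E'
from plant import ctrl
import cv2,numpy as np
print(ctrl.get_state())
for n in("side","top"):
    p,d=ctrl.read_camera(n); i=ctrl.camera_info(n)
    cv2.imwrite(f"pics/{n}0.png",p[:,:,::-1]); np.savez(f"{n}0.npz",p=p,d=d,K=i["camera_matrix"],D=i["D"],T=i["world_to_cam"])
    print(n,i)
E
```

```text
pics
{'time': 0.0, 'qpos': array([-1.45000757e+00,  2.87208050e-01,  1.57820402e+00, -5.16102124e-06,
        1.27860190e+00, -1.49993568e-01]), 'dq': array([-3.63599511e-05,  7.44706297e-04,  1.60975948e-03,  6.39153929e-04,
       -1.95257167e-04, -2.21316729e-04]), 'joint_efforts': array([ 1.24646420e-03, -4.05983591e+01, -2.92623800e+01,  1.79643615e-05,
        5.88315219e-03,  7.34153645e-06]), 'eef_pos': array([ 0.18049964, -0.64970018,  0.22030432]), 'tcp_rot': array([ 9.90847782e-01,  1.34978542e-01,  1.52079180e-05, -1.21056450e-03]), 'contact_force': array([ 0.43057979, -0.27436546,  0.96840824]), 'wrist_torque': array([0.06924043, 0.01128625, 0.04694636]), 'opening': 1.002334669105898}
side {'camera_matrix': array([[468.61580049,   0.        , 319.37400059],
       [  0.        , 468.61580049, 232.24835488],
       [  0.        ,   0.        ,   1.        ]]), 'D': array([-0.09743764,  0.        ,  0.        ,  0.        ,  0.        ]), 'world_to_cam': array([[-0.94614747, -0.32339554, -0.01484193,  0.56108226],
       [-0.15816918,  0.5017791 , -0.85041181,  0.1170489 ],
       [ 0.28246675, -0.80226745, -0.52590823,  1.37269628],
       [ 0.        ,  0.        ,  0.        ,  1.        ]])}
top {'camera_matrix': array([[444.70831323,   0.        , 313.90520428],
       [  0.        , 444.70831323, 246.83814402],
       [  0.        ,   0.        ,   1.        ]]), 'D': array([-0.02513523,  0.        ,  0.        ,  0.        ,  0.        ]), 'world_to_cam': array([[ 0.01751704, -0.99954884,  0.02439831,  0.06945381],
       [-0.99659592, -0.01942099, -0.08012111,  0.5444717 ],
       [ 0.08055881, -0.02291177, -0.99648649,  1.16729264],
       [ 0.        ,  0.        ,  0.        ,  1.        ]])}
```

View pics/side0.png

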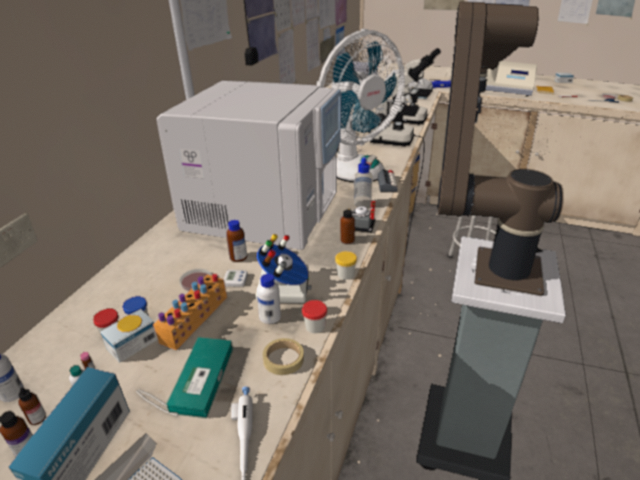

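View pics/top0.png

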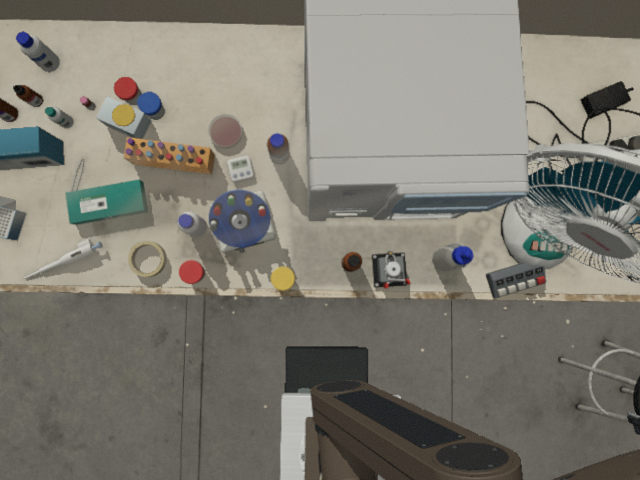

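The side view shows the mixer at about (285,270), with the store block partly hidden near (365,215). In the top view the store block is at (392,269) with red eyes at about (385,284) and (408,281), and the mixer wheel is at (240,219). I'll zoom in on both.

```bash
cat > h.py <<'E'
import numpy as np,cv2
def load(n,k=0):
    z=np.load(f"{n}{k}.npz"); return z
def cap(n,k):
    from plant import ctrl
    p,d=ctrl.read_camera(n); i=ctrl.camera_info(n)
    np.savez(f"{n}{k}.npz",p=p,d=d,K=i["camera_matrix"],D=i["D"],T=i["world_to_cam"])
    return load(n,k)
def ray(z,uv):
    q=cv2.undistortPoints(np.array(uv,float).reshape(-1,1,2),z["K"],z["D"]).reshape(-1,2)
    return np.c_[q,np.ones(len(q))]
def cloud(z):
    v,u=np.mgrid[:480,:640]
    r=ray(z,np.stack([u,v],-1).reshape(-1,2)); P=r*z["d"].reshape(-1,1)
    T=z["T"]; W=(P-T[:3,3])@T[:3,:3]
    return W.reshape(480,640,3)
def atz(z,uv,h):
    r=ray(z,uv); T=z["T"]; d=r@T[:3,:3]; o=-T[:3,:3].T@T[:3,3]
    return o+d*((h-o[2])/d[:,2])[:,None]
def proj(z,W):
    T=z["T"]; rv=cv2.Rodrigues(T[:3,:3])[0]
    return cv2.projectPoints(np.array(W,float).reshape(-1,1,3),rv,T[:3,3],z["K"],z["D"])[0].reshape(-1,2)
def crop(z,name,u0,v0,u1,v1,s):
    im=np.ascontiguousarray(z["p"][v0:v1,u0:u1,::-1]); im=cv2.resize(im,None,fx=s,fy=s,interpolation=cv2.INTER_CUBIC)
    cv2.imwrite(f"pics/{name}.png",im)
E
python3 - <<'E'
from h import *
t=load("top"); s=load("side")
crop(t,"t0a",340,230,440,305,8); crop(t,"t0b",190,180,290,255,8); crop(s,"s0a",325,150,405,250,6); crop(s,"s0b",240,220,340,310,6)
C=cloud(t)
np.set_printoptions(precision=3,suppress=True)
print(C[230,200:290:5]); print("store");print(C[262:290:3,392]);
E
```

```text
[[ 0.578  0.375  0.062]
 [ 0.583  0.371  0.018]
 [ 0.585  0.362 -0.001]
 [ 0.571  0.323  0.129]
 [ 0.577  0.32   0.078]
 [ 0.578  0.309  0.071]
 [ 0.578  0.296  0.072]
 [ 0.578  0.283  0.073]
 [ 0.579  0.271  0.067]
 [ 0.578  0.257  0.074]
 [ 0.579  0.245  0.069]
 [ 0.58   0.233  0.062]
 [ 0.58   0.22   0.064]
 [ 0.581  0.208  0.059]
 [ 0.584  0.196  0.037]
 [ 0.589  0.186 -0.002]
 [ 0.589  0.172  0.001]
 [ 0.589  0.158  0.002]]
store
[[ 0.504 -0.121  0.068]
 [ 0.496 -0.121  0.066]
 [ 0.489 -0.122  0.065]
 [ 0.481 -0.122  0.063]
 [ 0.473 -0.121  0.066]
 [ 0.466 -0.125  0.05 ]
 [ 0.458 -0.124  0.056]
 [ 0.45  -0.132  0.012]
 [ 0.442 -0.134  0.006]
 [ 0.434 -0.135 -0.   ]]
```

View pics/t0a.png

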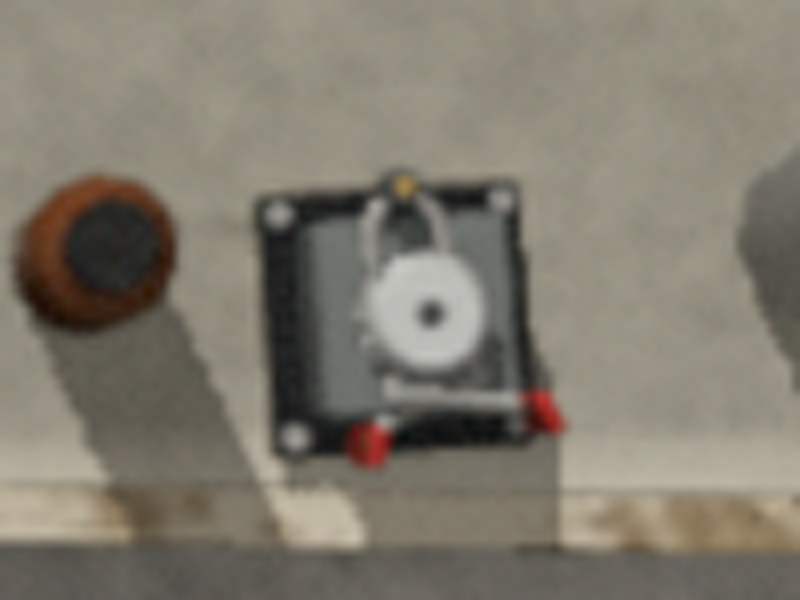

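View pics/t0b.png

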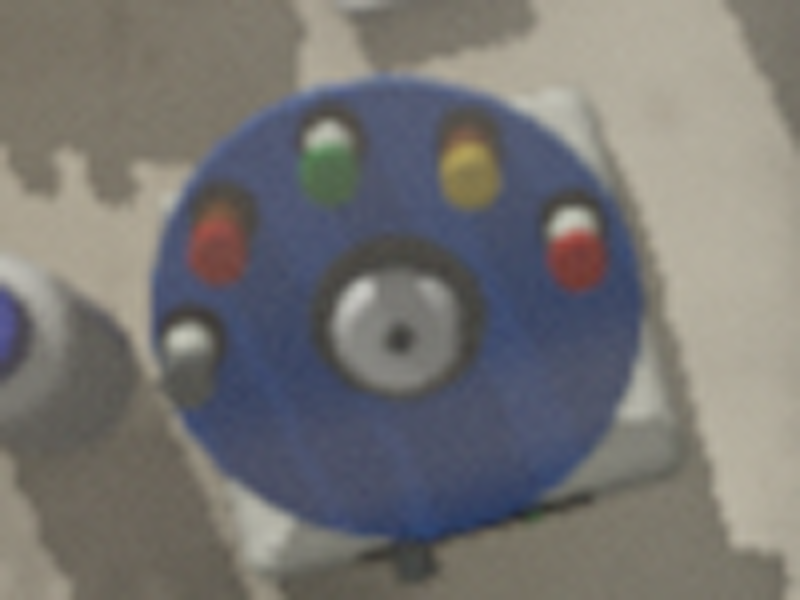

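View pics/s0a.png

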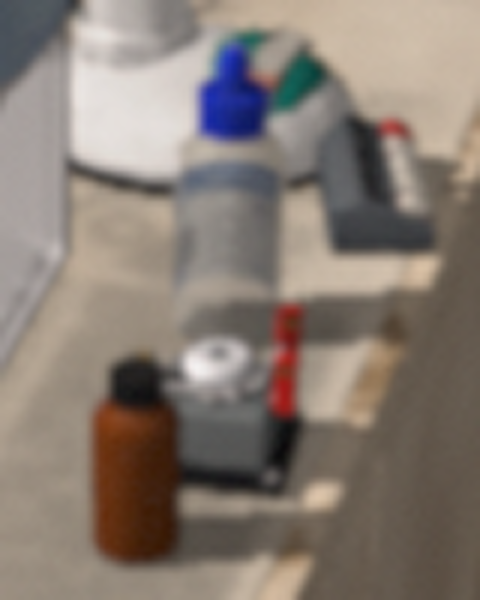

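View pics/s0b.png

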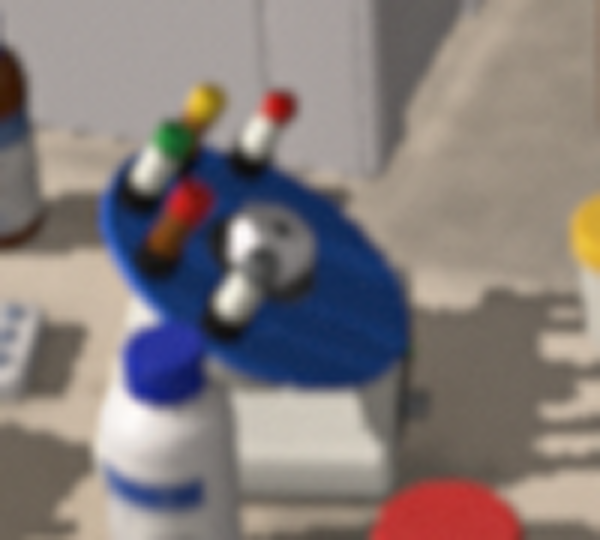

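Run:
```python
from h import *
np.set_printoptions(precision=4,suppress=True)
t=load("top"); s=load("side")
hsv=lambda z:cv2.cvtColor(z["p"],cv2.COLOR_RGB2HSV)
# disc
for n,z,(u0,v0,u1,v1) in(("top",t,(200,185,280,252)),("side",s,(253,240,312,288))):
    H=hsv(z); m=np.zeros((480,640),bool); m[v0:v1,u0:u1]=True
    m&=(H[...,0]>100)&(H[...,0]<125)&(H[...,1]>120)
    C=cloud(z); m&=z["d"]>0
    P=C[m]; P=P[(P[:,2]>.03)&(P[:,2]<.16)]
    for _ in range(15):
        c=np.median(P,0) if _==0 else P.mean(0); u,sv,vt=np.linalg.svd(P-c,full_matrices=False); nn=vt[2]*np.sign(vt[2,2])
        r=(P-c)@nn; P=P[abs(r)<max(2.0*r.std(),.003)]
    print(n,len(P),"n",nn,"tilt",np.degrees(np.arccos(nn[2])),"az",np.degrees(np.arctan2(nn[1],nn[0])),"std",r.std(),"c",c)
    print(" plane z at c; hub offset later")
# store collar top centre
print("post",atz(t,[(340+427/8-.5+.06,230+312/8-.5)],.065))
print("coil",atz(t,[(340+403/8,230+187/8)],.062))
H=hsv(t); C=cloud(t)
red=((H[...,0]<8)|(H[...,0]>172))&(H[...,1]>150)
ys,xs=np.where(red[270:300,375:415]); 
for y,x in zip(ys,xs): print(x+375,y+270,C[y+270,x+375],end=';')
```

```text
top 30 n [-0.8153 -0.2096  0.5397] tilt 57.3356382425054 az -165.58243083648136 std 0.0011640220434403986 c [0.5439 0.2543 0.0493]
 plane z at c; hub offset later
side 789 n [-0.4788 -0.1395  0.8667] tilt 29.917515895611075 az -163.7573612261189 std 0.0013101053619082644 c [0.5911 0.2807 0.0808]
 plane z at c; hub offset later
post [[ 0.4875 -0.1241  0.065 ]]
coil [[ 0.5267 -0.1179  0.062 ]]
406 279 [ 0.461  -0.1554  0.0761];407 279 [0.4474 0.1067 1.2051];408 279 [ 0.461  -0.159   0.0826];406 280 [ 0.4585 -0.1558  0.0745];407 280 [ 0.4584 -0.1566  0.0822];408 280 [ 0.4585 -0.1592  0.082 ];406 281 [ 0.4559 -0.1564  0.072 ];407 281 [ 0.4559 -0.1566  0.0819];408 281 [ 0.4559 -0.1584  0.0855];406 282 [ 0.4534 -0.158   0.0652];407 282 [ 0.4534 -0.1573  0.0789];408 282 [ 0.4534 -0.1586  0.0844];409 282 [ 0.4534 -0.1614  0.0834];384 283 [ 0.4499 -0.1024  0.0582];385 283 [ 0.4499 -0.1014  0.0773];386 283 [ 0.45   -0.1036  0.0793];407 283 [ 0.4509 -0.1594  0.0703];408 283 [ 0.4509 -0.1593  0.0815];409 283 [ 0.4509 -0.1615  0.083 ];383 284 [ 0.4473 -0.101   0.0514];384 284 [ 0.4473 -0.1013  0.0643];385 284 [ 0.4474 -0.1014  0.0778];386 284 [ 0.4474 -0.1026  0.085 ];387 284 [ 0.4475 -0.1055  0.0831];388 284 [ 0.4475 -0.1224  0.0078];384 285 [ 0.4448 -0.1003  0.0694];385 285 [ 0.4449 -0.1012  0.0789];386 285 [ 0.4449 -0.1031  0.0822];387 285 [ 0.4449 -0.1053  0.0839];388 285 [ 0.4448 -0.1219  0.0105];384 286 [ 0.4422 -0.101   0.0662];385 286 [ 0.4423 -0.1012  0.0787];386 286 [ 0.4424 -0.1027  0.0844];387 286 [ 0.4424 -0.1053  0.0839];384 287 [ 0.4397 -0.1006  0.0679];385 287 [ 0.4398 -0.1004  0.0833];386 287 [ 0.4399 -0.1031  0.0821];387 287 [ 0.4399 -0.1057  0.0819];
```

Run:
```python
from h import *
from scipy.optimize import least_squares
np.set_printoptions(precision=4,suppress=True)
t=load("top"); s=load("side")
def edge(z,u0,v0,u1,v1,name):
    im=z["p"][v0:v1,u0:u1]; im=cv2.resize(im,None,fx=8,fy=8,interpolation=cv2.INTER_CUBIC)
    H=cv2.cvtColor(im,cv2.COLOR_RGB2HSV); m=((H[...,0]>100)&(H[...,0]<128)&(H[...,1]>110)).astype(np.uint8)
    n,l,st,_=cv2.connectedComponentsWithStats(m); k=1+np.argmax(st[1:,4]); m=(l==k).astype(np.uint8)
    c=max(cv2.findContours(m,0,1)[0],key=cv2.contourArea); h=cv2.convexHull(c)[:,0].astype(float)
    # only contour points near hull
    cc=c[:,0].astype(float); dd=np.array([cv2.pointPolygonTest(h.astype(np.float32).reshape(-1,1,2),tuple(map(float,p)),True) for p in cc])
    cc=cc[dd<3]; o=im[:,:,::-1].copy()
    for p in cc: cv2.circle(o,tuple(int(v) for v in p),1,(0,255,255),-1)
    cv2.imwrite(f"pics/{name}.png",o)
    return (cc+.5)/8-.5+[u0,v0]
eT=edge(t,200,180,285,255,"eT"); eS=edge(s,245,225,320,295,"eS")
print(len(eT),len(eS))
def res(x,which):
    h=x[:3]; n=np.array([np.sin(x[4])*np.cos(x[3]),np.sin(x[4])*np.sin(x[3]),np.cos(x[4])]); out=[]
    for z,e,w in((t,eT,1),(s,eS,1)):
        if w and (which!='both') and ((which=='top')!=(z is t)): continue
        r=ray(z,e); T=z["T"]; d=r@T[:3,:3]; o=-T[:3,:3].T@T[:3,3]
        k=((h-o)@n)/(d@n); P=o+d*k[:,None]; out.append(np.linalg.norm(P-h,axis=1)-.078)
    return np.concatenate(out+[[ (x[4]-np.pi/6)*.5]])
for w in('both','top','side'):
    f=least_squares(res,[.58,.28,.085,np.radians(-164),np.pi/6],args=(w,),loss='soft_l1',f_scale=.001)
    print(w,f.x[:3],np.degrees(f.x[3:]),np.std(f.fun),'h only')
f=least_squares(res,[.58,.28,.085,np.radians(-164),np.pi/6],args=('both',),loss='soft_l1',f_scale=.001); h=f.x[:3]; az,ti=f.x[3:]
n=np.array([np.sin(ti)*np.cos(az),np.sin(ti)*np.sin(az),np.cos(ti)])
print("collar top proj",proj(t,[h+.019*n]),proj(s,[h+.019*n]),"mixer origin z",h[2]-.085)
# plane depth check
C=cloud(s)
print("side depth resid",np.median((C[250:285,262:305].reshape(-1,3)-h)@n))
# tubes: downhill ref
e1=np.cross([0,0,1],n);e1/=np.linalg.norm(e1); e0=np.cross(e1,n) # downhill? 
print("e0",e0)
for x0 in range(-40,41,2): pass
for nm,(u,v) in dict(red1=(218,258),green=(330,178),yellow=(470,178),red2=(577,258),grey=(189,378)).items():
    px=[(190+u/8-.5,180+v/8-.5)]; r=ray(t,px); T=t["T"]; d=r@T[:3,:3]; o=-T[:3,:3].T@T[:3,3]
    hh=h+.043*n; P=o+d*(((hh-o)@n)/(d@n))[:,None]; q=P[0]-hh
    print(nm,np.linalg.norm(q),np.degrees(np.arctan2(q@e1,q@e0)))
```

```text
262 647
both [0.6109 0.278  0.0718] [-193.3283   25.2489] 0.004793924006347097 h only
top [0.5205 0.1251 1.2251] [-228.628   30.   ] 8.944310244974915e-16 h only
side [0.6188 0.2652 0.0624] [-196.1235   24.2628] 0.004985457173717867 h only
collar top proj [[235.6008 219.4604]] [[282.0929 264.0542]] mixer origin z -0.01319438318357502
side depth resid 0.02361825211889195
e0 [-0.8801  0.2085 -0.4266]
red1 0.047311729744542064 -109.48774291892198
green 0.05188796570103756 -163.2817147577232
yellow 0.06645515692160824 156.03920143937586
red2 0.07774200437095842 124.96143886233145
grey 0.0534565779213027 -62.20964331406126
```

View pics/eT.png

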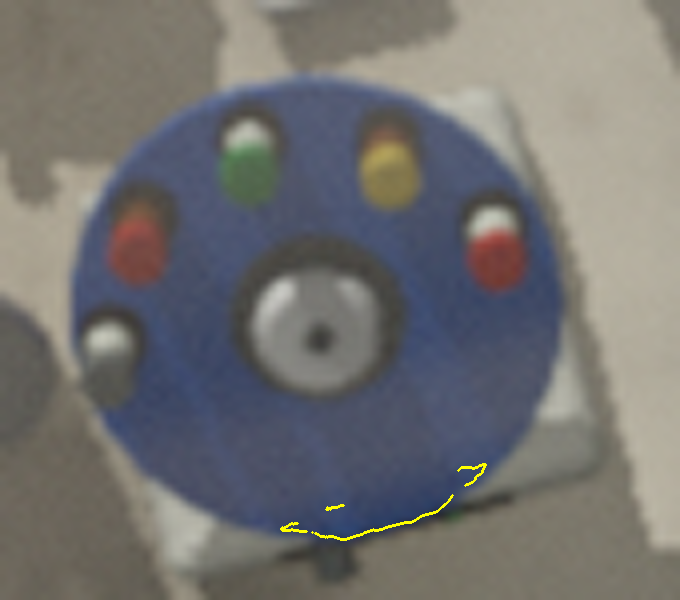

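View pics/eS.png

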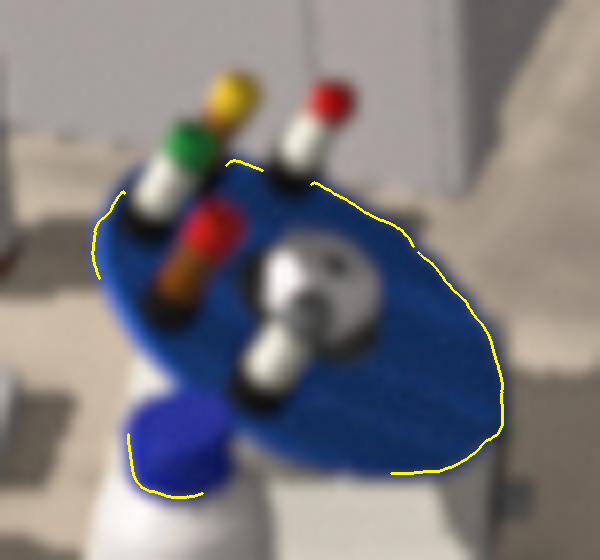

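```bash
cat > fit.py <<'E'
from h import *
from scipy.optimize import least_squares
np.set_printoptions(precision=4,suppress=True)
t=load("top"); s=load("side")
def edge(z,u0,v0,u1,v1,name,th,ok):
    im=z["p"][v0:v1,u0:u1]; im=cv2.resize(im,None,fx=8,fy=8,interpolation=cv2.INTER_CUBIC)
    I=im.astype(int); m=((I[...,2]-I[...,0])>th).astype(np.uint8)
    n,l,st,_=cv2.connectedComponentsWithStats(m); k=1+np.argmax(st[1:,4]); m=(l==k).astype(np.uint8)
    c=max(cv2.findContours(m,0,1)[0],key=cv2.contourArea); 
    cc=c[:,0].astype(float); cc=cc[[ok(*p) for p in cc]]
    h=cv2.convexHull(cc.astype(np.float32)); dd=np.array([cv2.pointPolygonTest(h,tuple(map(float,p)),True) for p in cc])
    cc=cc[dd<3]; o=im[:,:,::-1].copy()
    for p in cc: cv2.circle(o,tuple(int(v) for v in p),1,(0,255,255),-1)
    cv2.imwrite(f"pics/{name}.png",o)
    return (cc+.5)/8-.5+[u0,v0]
eT=edge(t,200,180,285,255,"eT2",22,lambda u,v:True); eS=edge(s,245,225,320,295,"eS2",40,lambda u,v:not(u<260 and v>200) and v<440)
def res(x,which):
    h=x[:3]; n=np.array([np.sin(x[4])*np.cos(x[3]),np.sin(x[4])*np.sin(x[3]),np.cos(x[4])]); out=[]
    for z,e in((t,eT),(s,eS)):
        if (which!='both') and ((which=='top')!=(z is t)): continue
        r=ray(z,e); T=z["T"]; d=r@T[:3,:3]; o=-T[:3,:3].T@T[:3,3]
        k=((h-o)@n)/(d@n); P=o+d*k[:,None]; out.append((np.linalg.norm(P-h,axis=1)-.078)/np.sqrt(len(e)))
    return np.concatenate(out+[[ (x[4]-np.pi/6)*.1]])
for w in('both','top','side'):
    f=least_squares(res,[.58,.28,.085,np.radians(-164),np.pi/6],args=(w,),loss='soft_l1',f_scale=.0002)
    print(w,f.x[:3],np.degrees(f.x[3:]),np.sqrt((f.fun**2).sum()))
    if w=='both': X=f.x
h=X[:3]; az,ti=X[3:]
n=np.array([np.sin(ti)*np.cos(az),np.sin(ti)*np.sin(az),np.cos(ti)])
print(len(eT),len(eS),"collar top proj",proj(t,[h+.019*n]),proj(s,[h+.019*n]))
e0=np.array([n[0],n[1],0]); e0-=n*(e0@n); e0/=np.linalg.norm(e0); e1=np.cross(n,e0)
for nm,(u,v) in dict(red1=(218,258),green=(330,178),yellow=(470,178),red2=(577,258),grey=(189,378)).items():
    px=[(190+u/8-.5,180+v/8-.5)]; r=ray(t,px); T=t["T"]; d=r@T[:3,:3]; o=-T[:3,:3].T@T[:3,3]
    hh=h+.043*n; P=o+d*(((hh-o)@n)/(d@n))[:,None]; q=P[0]-hh
    print(nm,np.linalg.norm(q),np.degrees(np.arctan2(q@e1,q@e0))%360)
m=np.zeros((480,640),bool);m[250:285,262:305]=True
C=cloud(s);I=s["p"].astype(int);m&=(I[...,2]-I[...,0])>60
print("side depth resid",np.median((C[m]-h)@n))
C=cloud(t);m=np.zeros((480,640),bool);m[225:245,225:262]=True;I=t["p"].astype(int);m&=(I[...,2]-I[...,0])>22
print("top depth resid",np.median((C[m]-h)@n))
E
python3 fit.py
```

```text
both [0.6053 0.2708 0.0857] [-158.897    30.3921] 0.002733756871636914
top [0.6077 0.2737 0.0679] [-166.0221   29.9511] 0.0010225740462807898
side [0.6204 0.2354 0.06  ] [-158.1351   30.0752] 0.0011898389118981767
1242 356 collar top proj [[239.7297 221.4665]] [[285.8456 258.0217]]
red1 0.06512834565148677 217.53178338224242
green 0.06338137018830287 179.82862659968197
yellow 0.062411168096907346 141.45078776606425
red2 0.06180228206512923 102.58871779675968
grey 0.06486039459413141 252.8837576805109
side depth resid 0.0011242416997773725
top depth resid -7.701884154071985e-05
```

View pics/eT2.png

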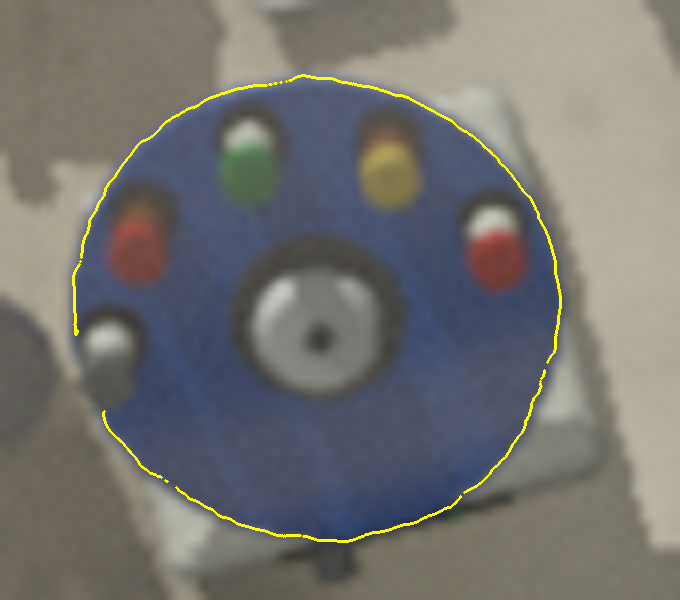

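View pics/eS2.png

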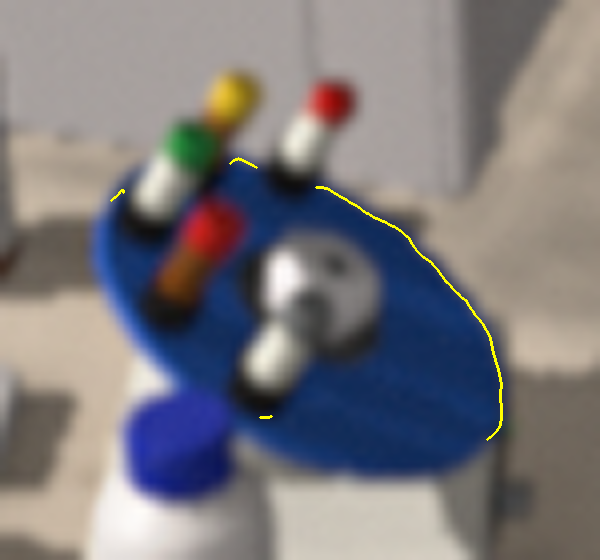

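```bash
cat >> fit.py <<'E'
print("-----")
def r2(x,w,azf): return res([x[0],x[1],.085,x[2] if azf is None else azf,np.pi/6],w)[:-1]
for w in('top','side','both'):
  for a in(None,np.radians(-164)):
    f=least_squares(r2,[.6,.27,np.radians(-164)],args=(w,a),loss='soft_l1',f_scale=.0003); print(w,a,f.x[:2],np.degrees(f.x[2]),np.sqrt((f.fun**2).sum()))
    az=f.x[2];n=np.array([.5*np.cos(az),.5*np.sin(az),.866]);H=np.array([f.x[0],f.x[1],.085]);print('  collar',proj(t,[H+.019*n])[0],proj(s,[H+.019*n])[0])
# mixer base / rectangle on top image
E
python3 fit.py | sed -n '/-----/,$p'
python3 - <<'E'
from h import *
# whole-mixer yaw from base: depth cloud height .034 region, top view
np.set_printoptions(precision=4,suppress=True)
t=load("top");C=cloud(t)
m=np.zeros((480,640),bool);m[185:262,200:285]=1
m&=(abs(C[...,2]-.034)<.006)
P=C[m];print(len(P));print(cv2.minAreaRect((P[:,:2]*1000).astype(np.float32)))
# block foot
m=np.zeros((480,640),bool);m[245:292,365:412]=1
m2=m&(abs(C[...,2]-.010)<.005);P=C[m2];print(len(P),cv2.minAreaRect((P[:,:2]*1000).astype(np.float32)))
m2=m&(abs(C[...,2]-.046)<.004);P=C[m2];print(len(P),cv2.minAreaRect((P[:,:2]*1000).astype(np.float32)))
E
```

```text
-----
top None [0.6052 0.2715] -172.61898746074522 0.0014542361815842136
  collar [238.5893 221.7023] [285.6427 258.8362]
top -2.8623399732707004 [0.6053 0.2713] -164.0 0.001608017671571725
  collar [239.2497 221.5798] [285.7551 258.4857]
side None [0.6074 0.2669] -156.07549228063297 0.0015886994763706752
  collar [241.5355 220.5872] [285.6515 257.1959]
side -2.8623399732707004 [0.6051 0.2742] -164.0 0.003271097949200228
  collar [238.0712 221.6313] [285.4093 259.0872]
both None [0.6055 0.2708] -159.52690700905814 0.002801633628233761
  collar [239.7305 221.3878] [285.7478 258.216 ]
both -2.8623399732707004 [0.6058 0.2728] -164.0 0.0037790317938608186
  collar [238.6539 221.3503] [285.3589 258.7523]
319
((597.5394287109375, 290.74163818359375), (143.0230712890625, 190.53378295898438), 16.627382278442383)
394 ((490.0940246582031, -124.40679931640625), (123.81171417236328, 126.001953125), 2.925124406814575)
302 ((486.2694091796875, -123.71871185302734), (76.76148223876953, 65.99496459960938), 7.425208568572998)
```

Run:
```python
from h import *
np.set_printoptions(precision=4,suppress=True)
t=load("top");s=load("side")
print("post side px",proj(s,[[.4875,-.1241,.065]]),"seen",325+217/6,150+358/6)
print("post via side z=.065",atz(s,[(325+217/6-.4,150+358/6-.4)],.065))
for n,u,v,h in(("amber",340+112/8,230+247/8,.11),("wash",463,256,.187),("yellow",283,277,.064),("red",191,271,.064),("blue",188,222,.13),("tape",147,259,.025),("brown",278,143,.12)):
    print(n,atz(t,[(u,v)],h)[0])
# model overlay of ring ears in top for az
for az in(189,191,193):
    a=np.radians(az);c=np.array([.4875,-.1241]);R=np.array([[np.cos(a),-np.sin(a)],[np.sin(a),np.cos(a)]])
    P=[np.r_[c+R@p,.082] for p in([.038,.028],[.038,-.028])]+[np.r_[c+R@[-.042,0],.062]]
    print(az,(proj(t,P)+.5-[340,230])*8,(proj(s,P)+.5-[325,150])*6)
```

```text
post side px [[360.6709 209.1922]] seen 361.1666666666667 209.66666666666666
post via side z=.065 [[ 0.4871 -0.1237  0.065 ]]
amber [ 0.503  -0.0181  0.11  ]
wash [ 0.5151 -0.2629  0.187 ]
yellow [0.4607 0.1582 0.064 ]
red [0.4717 0.3931 0.064 ]
blue [0.5888 0.3885 0.13  ]
tape [0.5019 0.5201 0.025 ]
brown [0.7932 0.1759 0.12  ]
189 [[543.376  416.959 ]
 [369.6565 441.7845]
 [405.9897 183.8203]] [[289.8732 312.8137]
 [282.1975 360.379 ]
 [142.5389 357.5356]]
191 [[546.9408 413.2452]
 [374.2873 444.1858]
 [401.5528 184.52  ]] [[288.2758 311.6135]
 [284.1281 359.3278]
 [142.2732 358.7847]]
193 [[550.3724 409.4069]
 [378.9966 446.4236]
 [397.1447 185.3752]] [[286.5964 310.4391]
 [285.974  358.2435]
 [142.0978 360.0406]]
```

```bash
cat > mv.py <<'E'
import sys,numpy as np
from scipy.spatial.transform import Rotation as R
np.set_printoptions(precision=4,suppress=True)
def rot(az,tilt):  # tool x = -ringx uphill
    az=np.radians(az);ti=np.radians(tilt)
    n=np.array([np.sin(ti)*np.cos(az),np.sin(ti)*np.sin(az),np.cos(ti)])  # ring z; az=ring x direction
    x=np.array([np.cos(ti)*np.cos(az),np.cos(ti)*np.sin(az),-np.sin(ti)])
    return np.c_[-x,-np.cross(-x,n),-n] , x,n
def row(p,q,pt,Rt):
    A=R.from_quat(q); rv=(A.inv()*R.from_matrix(Rt)).as_rotvec(); d=A.inv().apply(np.array(pt)-p)*100
    return rv,d
if __name__=="__main__":
    from plant import ctrl
    s=ctrl.get_state()
    x,y,z,az,ti=map(float,sys.argv[1:6])
    Rt,_,_=rot(az,ti); assert abs(np.linalg.det(Rt)-1)<1e-6
    rv,d=row(s["eef_pos"],s["tcp_rot"],(x,y,z),Rt)
    print(s["time"],s["eef_pos"],"qpos",s["qpos"],"open",s["opening"],"F",s["contact_force"]); print("turn",rv,"shift cm",d)
E
python3 mv.py .449 -.131 .19 190.5 0
```

```text
Traceback (most recent call last):
  File "mv.py", line 16, in <module>
    Rt,_,_=rot(az,ti); assert abs(np.linalg.det(Rt)-1)<1e-6
                              ^^^^^^^^^^^^^^^^^^^^^^^^^^^^^
AssertionError
```

```bash
sed -i 's/-np.cross(-x,n)/np.cross(n,x)/' mv.py; python3 mv.py .449 -.131 .19 190.5 0
```

```text
0.1 [ 0.1805 -0.6498  0.2205] qpos [-1.45    0.2871  1.578  -0.      1.2786 -0.15  ] open 1.0039446389092213 F [-0.6188 -0.4025  0.0834]
turn [-0.0021 -0.0002  0.0875] shift cm [ 39.7475 -42.8008   3.1503]
```

Emit:
servo_tool(
  increments="0 0 .009 1 -1.1 0 8.5;0 0 .018 3 -3.2 0 8.5;0 0 .027 5.5 -5.9 0 8.5;0 0 .036 8 -8.6 0 8.5;0 0 .045 10.5 -11.3 0 8.5;0 0 .054 13 -14 0 8.5;0 0 .063 15.5 -16.7 0 8.5;0 0 .072 18 -19.4 0 8.5;0 0 .08 20.5 -22.1 0 8.5;0 0 .087 23 -24.8 0 8.5",
  grip_force=40,
)

```text
time: 0.93
eef_pos: [0.3361, -0.3479, 0.2212]
tcp_rot: [0.996, 0.091, -0.0, -0.0]
contact_force: [0.7, -1.3, -0.6]
opening: 0.995
```

```bash
python3 mv.py .449 -.131 .15 190.5 0
```

```text
0.9333 [ 0.3361 -0.3479  0.2212] qpos [-1.0128 -0.1451  2.0338  0.0001  1.2536  0.375 ] open 0.9951375525525448 F [ 0.6858 -1.2962 -0.5928]
turn [-0.0007  0.0001 -0.0003] shift cm [ 15.0457 -19.2712   7.1332]
```

Emit:
servo_tool(
  increments="0 0 0 1.8 -2.3 0 8.5;0 0 0 4 -5.1 0 8.5;0 0 0 6.2 -8 0 8.5;0 0 0 8.4 -10.8 0 8.5;0 0 0 10.6 -13.6 1 8.5;0 0 0 12.5 -16 2.5 8.5;0 0 0 14 -18 4 8.5;0 0 0 15 -19.2 5.5 8.5;0 0 0 15 -19.3 7.1 8.5;0 0 0 15 -19.3 7.1 8.5",
)

```text
time: 1.77
eef_pos: [0.4459, -0.1303, 0.1468]
tcp_rot: [0.996, 0.093, -0.003, -0.002]
contact_force: [-1.0, -0.0, -0.5]
opening: 0.994
```

```bash
python3 mv.py .449 -.131 .067 190.5 0
python3 - <<'E'
from h import *
for n in("side","top"): z=cap(n,1); crop(z,n+"1",*((325,130,405,230,6) if n=="side" else (340,230,440,305,8)))
E
```

```text
1.7667 [ 0.4459 -0.1303  0.1468] qpos [-0.5033 -0.1065  2.1422 -0.      1.1137  0.8814] open 0.9935785665241285 F [-0.9986 -0.0491 -0.5212]
turn [-0.0049  0.006   0.0029] shift cm [0.343  0.1665 7.9806]
```

View pics/side1.png

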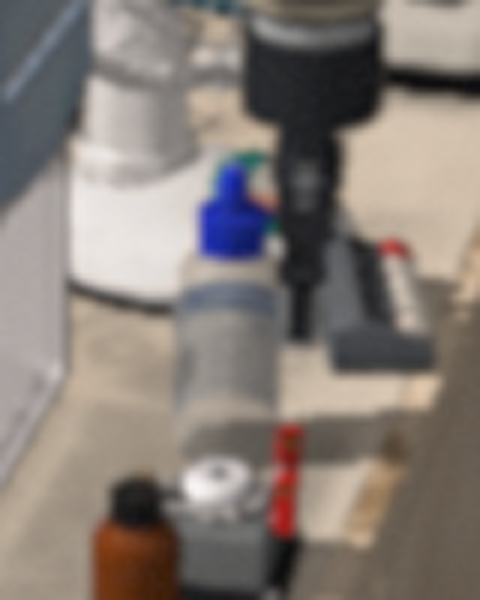

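View pics/top1.png

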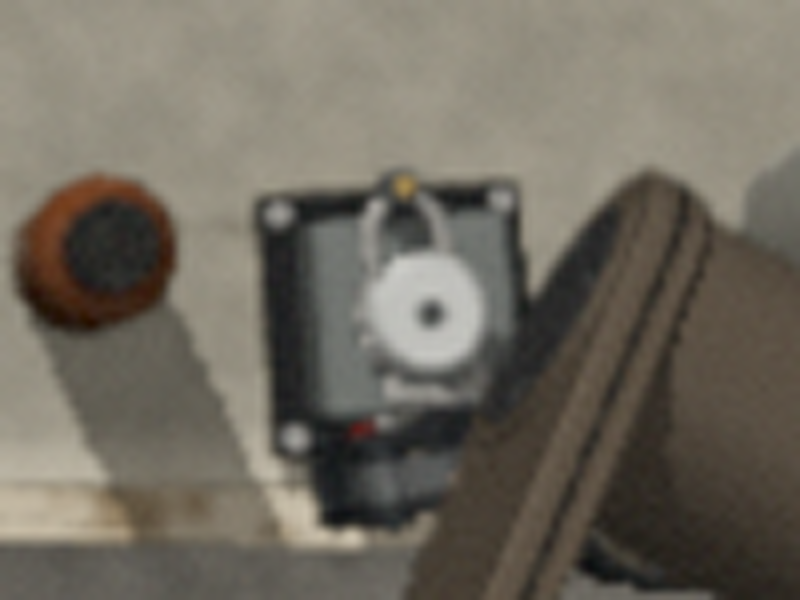

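The store ring is undisturbed, with the collar at crop (427,312). The gripper hangs just ahead of the eyes. Next I'll descend.

```bash
python3 mv.py .449 -.131 .067 190.5 0
```

```text
1.8667 [ 0.4475 -0.1324  0.1501] qpos [-0.5055 -0.109   2.1379 -0.0001  1.1148  0.8812] open 0.9955792620311272 F [ 0.7925 -0.2436  0.7605]
turn [-0.0012  0.0016  0.0008] shift cm [ 0.1856 -0.0997  8.3143]
```

Emit:
servo_tool(
  increments="0 0 0 0 0 1.5 8.5;0 0 0 0 0 3 8.5;0 0 0 0 0 4.5 8.5;0 0 0 0 0 6 8.5;0 0 0 0 0 7.2 8.5;0 0 0 0 0 8 8.5;0 0 0 0 0 8.3 8.5;0 0 0 0 0 8.3 8.5;0 0 0 0 0 8.3 8.5",
)

```text
time: 2.62
eef_pos: [0.4487, -0.1333, 0.0686]
tcp_rot: [0.996, 0.092, 0.001, 0.0]
contact_force: [-0.1, -0.6, -0.4]
opening: 0.992
```

```bash
python3 mv.py .449 -.131 .067 190.5 0
python3 - <<'E'
from h import *
for n in("side",): z=cap(n,2); crop(z,n+"2",*((325,130,405,230,6) if n=="side" else (340,230,440,305,8)))
E
```

```text
2.6167 [ 0.4487 -0.1333  0.0686] qpos [-0.5062  0.0171  2.1876  0.      0.9354  0.8813] open 0.9921547761028788 F [-0.1197 -0.6402 -0.3642]
turn [ 0.001  -0.0012  0.    ] shift cm [ 0.0761 -0.2235  0.1645]
```

View pics/side2.png

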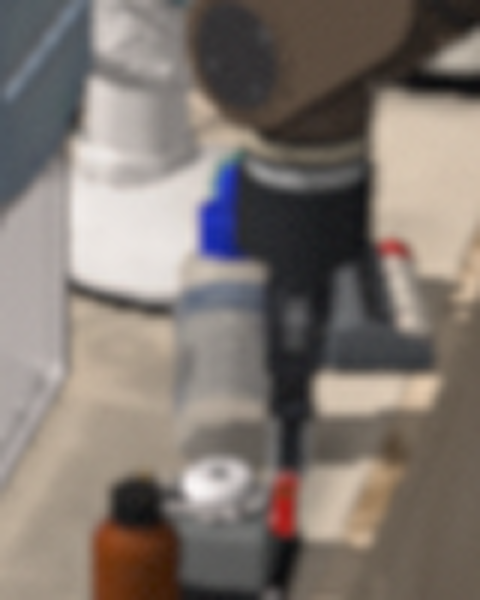

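Run:
```python
from h import *
s=load("side",2)
x=np.array([.983,.182,0]);y=np.array([.182,-.983,0]);p=np.array([.4487,-.1322,.067])
for k in(-.0425,.0425):
  for z in(.055,.068,.1,.13): print(k,z,(proj(s,[np.r_[(p+k*y)[:2],z]])+.5-[325,130])*6)
```

```text
-0.0425 0.055 [[283.22041336 534.76975762]]
-0.0425 0.068 [[284.249199   514.17446293]]
-0.0425 0.1 [[286.80595978 462.70458812]]
-0.0425 0.13 [[289.2343222  413.43395463]]
0.0425 0.055 [[290.7958197  461.14909213]]
0.0425 0.068 [[291.79870945 441.17203406]]
0.0425 0.1 [[294.28922115 391.2906908 ]]
0.0425 0.13 [[296.65217932 343.59842439]]
```

Run:
```python
from h import *
z=cap("side",3); crop(z,"side3",345,175,395,225,12)
z=cap("top",3); crop(z,"top3",360,240,430,300,10)
from plant import ctrl; print(ctrl.get_state()["eef_pos"])
```

```text
[ 0.44875729 -0.13314604  0.06873256]
```

View pics/side3.png

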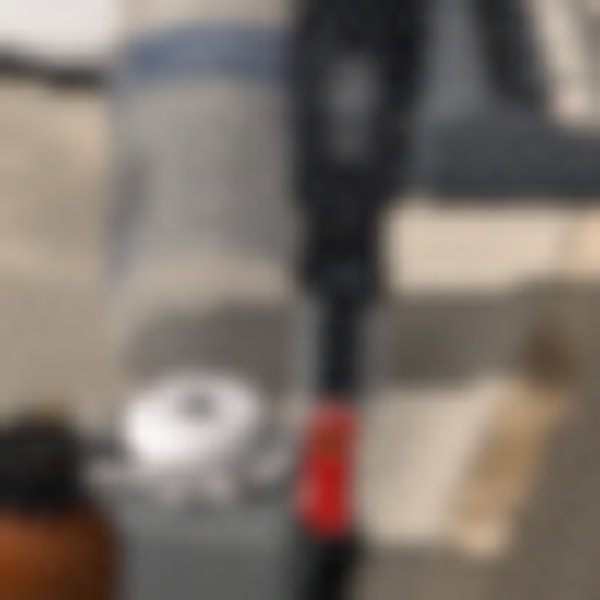

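View pics/top3.png

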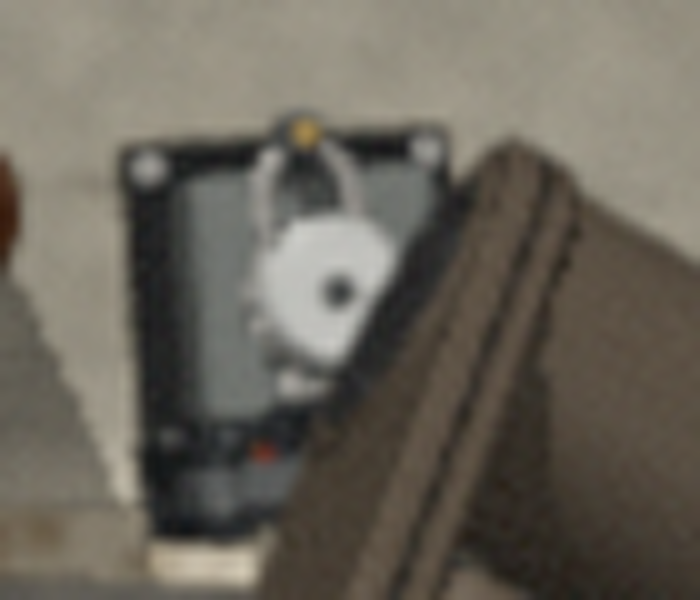

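Run:
```python
from h import *
np.set_printoptions(precision=3,suppress=True,linewidth=200)
z=load("side",3);C=cloud(z)
for v in range(182,222,3):
    print(v,[tuple(np.round((C[v,u]-[.4488,-.1331,0])@np.array([[.983,.182,0],[.182,-.983,0],[0,0,1]]).T*1000).astype(int)) if abs(C[v,u,0]-.45)<.2 else None for u in range(368,380,2)], z["p"][v,373])
z=load("top",3);C=cloud(z);print('top')
for v in range(276,296,3):
    print(v,[tuple(np.round((C[v,u]-[.4488,-.1331,0])@np.array([[.983,.182,0],[.182,-.983,0],[0,0,1]]).T*1000).astype(int)) for u in range(374,394,3)])
```

```text
182 [(np.int64(24), np.int64(122), np.int64(108)), (np.int64(12), np.int64(-20), np.int64(176)), (np.int64(4), np.int64(-66), np.int64(199)), (np.int64(-2), np.int64(-60), np.int64(196)), (np.int64(-8), np.int64(-59), np.int64(196)), (np.int64(-14), np.int64(-19), np.int64(177))] [88 88 89]
185 [(np.int64(23), np.int64(124), np.int64(95)), (np.int64(10), np.int64(-73), np.int64(192)), (np.int64(4), np.int64(-69), np.int64(190)), (np.int64(-3), np.int64(-66), np.int64(189)), (np.int64(-9), np.int64(-64), np.int64(188)), (np.int64(-14), np.int64(-30), np.int64(172))] [71 70 71]
188 [(np.int64(23), np.int64(127), np.int64(82)), (np.int64(9), np.int64(-66), np.int64(178)), (np.int64(3), np.int64(-65), np.int64(178)), (np.int64(-3), np.int64(-66), np.int64(178)), (np.int64(-9), np.int64(-67), np.int64(179)), (np.int64(-15), np.int64(-36), np.int64(164))] [48 49 50]
191 [(np.int64(23), np.int64(123), np.int64(72)), (np.int64(9), np.int64(-76), np.int64(172)), (np.int64(3), np.int64(-69), np.int64(169)), (np.int64(-4), np.int64(-71), np.int64(171)), (np.int64(-10), np.int64(-74), np.int64(1
[... 4488 characters left out ...]
), (np.int64(4), np.int64(-68), np.int64(346))]
291 [(np.int64(-5), np.int64(-73), np.int64(148)), (np.int64(-5), np.int64(-70), np.int64(171)), (np.int64(-5), np.int64(-67), np.int64(196)), (np.int64(-7), np.int64(-60), np.int64(196)), (np.int64(-10), np.int64(-46), np.int64(153)), (np.int64(-2), np.int64(-73), np.int64(335)), (np.int64(-1), np.int64(-73), np.int64(365))]
294 [(np.int64(-20), np.int64(-52), np.int64(2)), (np.int64(-21), np.int64(-44), np.int64(1)), (np.int64(-22), np.int64(-36), np.int64(2)), (np.int64(-13), np.int64(-61), np.int64(191)), (np.int64(-25), np.int64(-19), np.int64(-4)), (np.int64(-7), np.int64(-76), np.int64(349)), (np.int64(-6), np.int64(-76), np.int64(378))]
```

Emit:
servo_tool(
  increments="0 0 0 0 -.1 .1 8.5;0 0 0 0 -.2 .2 8.5;0 0 0 0 -.2 .2 7.2;0 0 0 0 -.2 .2 6.8;0 0 0 0 -.2 .2 6.2;0 0 0 -.1 -.2 .2 6;0 0 0 -.1 -.2 .2 5.5;0 0 0 -.2 -.2 .2 5.2;0 0 0 -.2 -.2 .2 5;0 0 0 -.2 -.2 .2 5",
)

```text
time: 3.6
eef_pos: [0.4483, -0.1333, 0.0689]
tcp_rot: [0.996, 0.092, 0.002, 0.003]
contact_force: [-1.5, -2.2, 11.6]
opening: 0.59
```

```bash
python3 mv.py .449 -.131 .067 190.5 0
python3 - <<'E'
from h import *
z=cap("side",4); crop(z,"side4",345,175,395,225,12)
z=cap("top",4); crop(z,"top4",360,240,430,300,10)
E
```

```text
3.6 [ 0.4483 -0.1333  0.0689] qpos [-0.5056  0.0129  2.1913 -0.0018  0.9305  0.882 ] open 0.5897510467050215 F [-1.4731 -2.1781 11.6044]
turn [ 0.0055 -0.0044  0.001 ] shift cm [ 0.1106 -0.2106  0.1894]
```

View pics/side4.png

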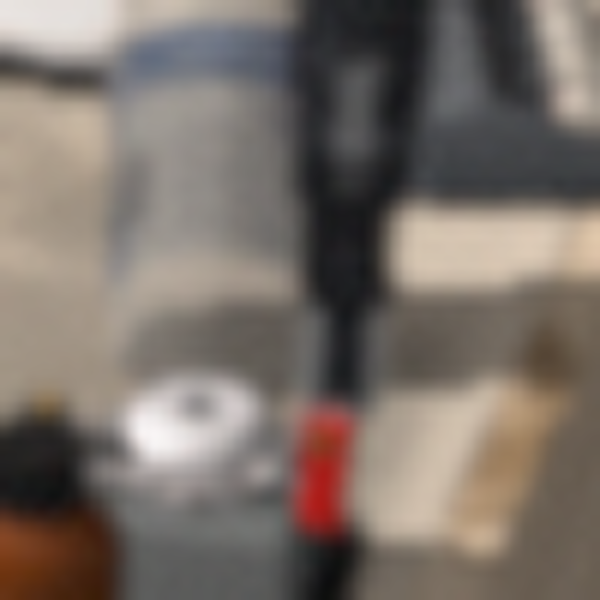

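View pics/top4.png

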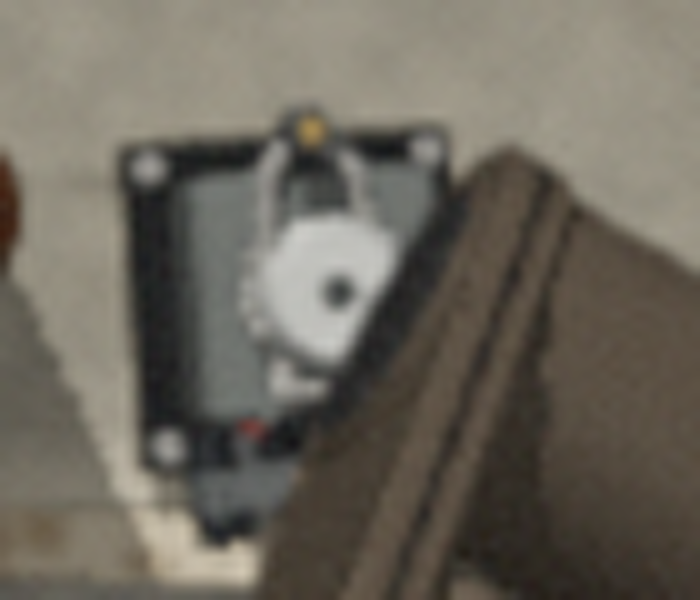

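Run:
```python
from h import *
z=load("side",4); crop(z,"side4b",320,120,420,230,7)
z=load("side",1); crop(z,"side1b",320,120,420,230,7)
```

```text
(no output)
```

View pics/side4b.png

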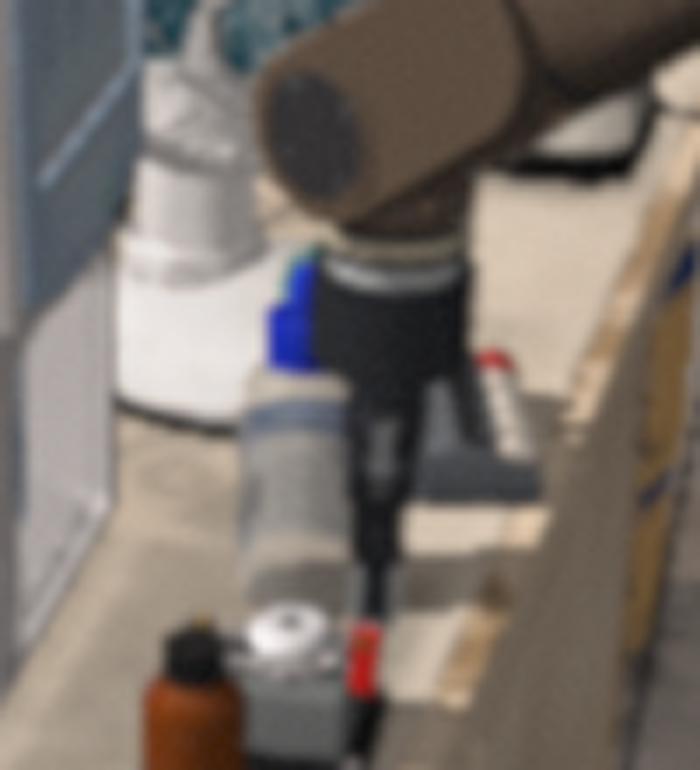

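View pics/side1b.png

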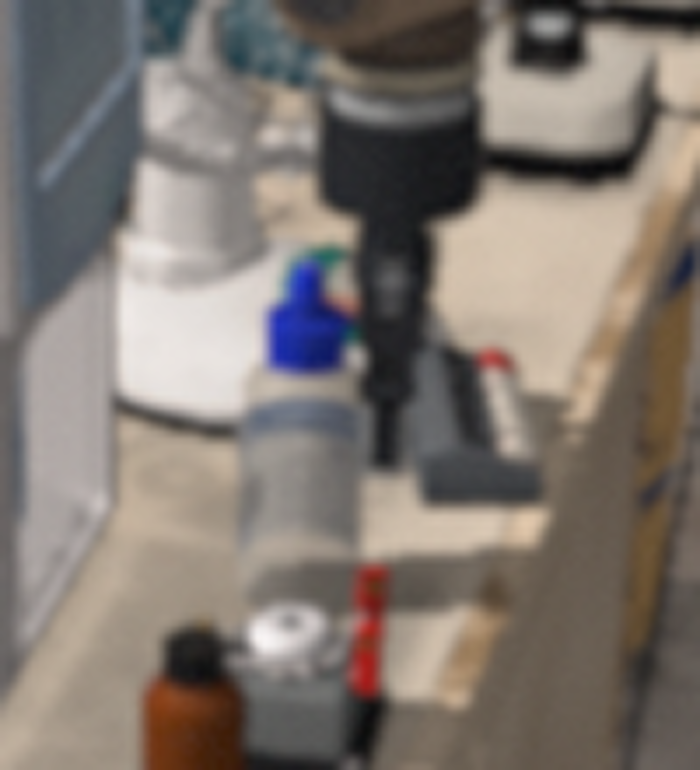

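Emit:
servo_tool(
  increments="0 0 0 0 0 0 6;0 0 0 0 0 0 8.5;0 0 0 0 0 0 8.5;0 0 0 0 0 0 8.5;0 0 0 0 0 0 8.5;0 0 0 0 0 -2 8.5;0 0 0 0 0 -4 8.5;0 0 0 0 0 -6 6;0 0 0 0 0 -8 3;0 0 0 0 0 -9 0",
)

```text
time: 4.53
eef_pos: [0.4467, -0.1316, 0.158]
tcp_rot: [0.996, 0.092, 0.001, 0.001]
contact_force: [0.4, 0.1, 0.5]
opening: 0.598
```

Emit:
servo_tool(
  increments="0 0 0 0 0 0 0;0 0 0 0 0 0 0;0 0 0 0 0 0 0;0 0 0 0 0 0 0;0 0 0 0 0 0 0;0 0 0 0 0 0 0",
)

```text
time: 5.03
eef_pos: [0.4452, -0.1309, 0.1547]
tcp_rot: [0.996, 0.092, -0.001, -0.001]
contact_force: [-0.2, 0.2, -0.3]
opening: 0.0
```

```bash
python3 mv.py .449 -.131 .067 190.5 0
python3 - <<'E'
from h import *
z=cap("side",5); crop(z,"side5",320,120,420,230,7)
z=cap("top",5); crop(z,"top5",340,230,440,305,8)
p=np.array([.4485,-.1318,.1569])
for zz in(.143,.157,.17,.18): print(zz,(proj(z:=load("side",5),[[p[0],p[1],zz]])+.5-[320,120])*7)
E
```

```text
5.0333 [ 0.4452 -0.1309  0.1547] qpos [-0.505  -0.1214  2.14   -0.      1.125   0.882 ] open 0.00042135859614638837 F [-0.2441  0.2396 -0.2617]
turn [-0.0013  0.0015  0.0005] shift cm [0.3823 0.0941 8.7665]
0.143 [[378.31789988 486.21160169]]
0.157 [[379.64182763 459.20518452]]
0.17 [[380.87764865 433.90533035]]
0.18 [[381.83249471 414.29693909]]
```

View pics/side5.png

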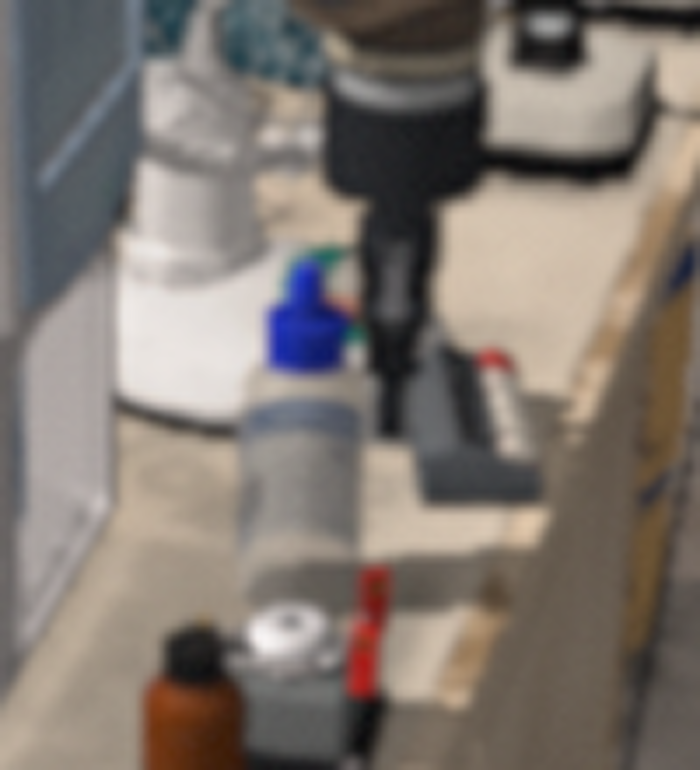

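View pics/top5.png

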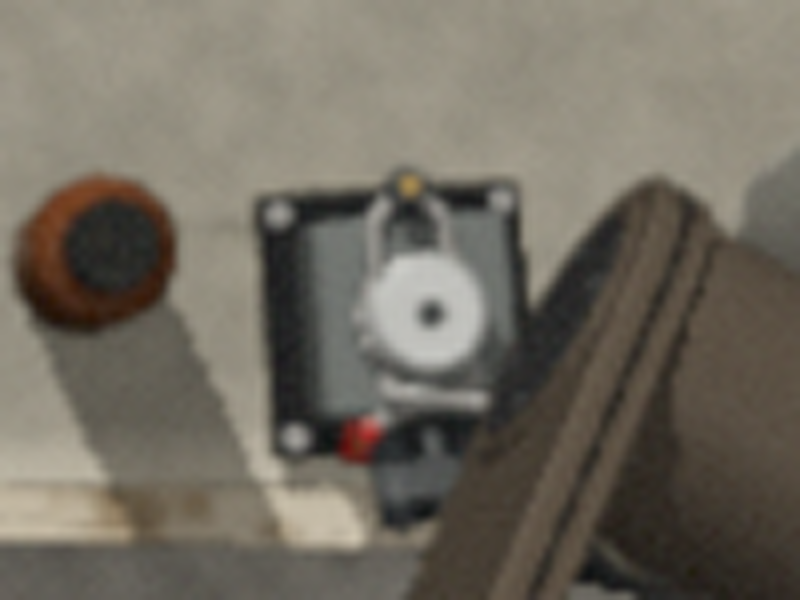

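Run:
```python
from h import *
z=load("side",5); crop(z,"side5z",355,145,395,195,14)
np.set_printoptions(precision=3,suppress=True,linewidth=200)
C=cloud(z)
for v in range(160,195,3): print(v,[tuple(int(round(a*1000)) for a in C[v,u]) for u in range(370,382,2)],z["p"][v,375])
```

```text
160 [(550, -515, 77), (455, -118, 250), (444, -95, 261), (435, -85, 266), (432, -100, 260), (430, -121, 252)] [81 79 81]
163 [(544, -489, 76), (444, -69, 261), (438, -73, 260), (433, -77, 260), (428, -81, 258), (432, -130, 238)] [92 90 93]
166 [(543, -489, 63), (444, -72, 250), (438, -71, 251), (430, -66, 254), (427, -78, 250), (428, -118, 233)] [51 51 52]
169 [(541, -481, 53), (446, -83, 235), (439, -81, 237), (434, -84, 237), (428, -85, 237), (433, -141, 212)] [26 26 27]
172 [(497, -285, 130), (448, -94, 220), (443, -99, 218), (438, -106, 216), (431, -105, 217), (426, -109, 217)] [23 25 26]
175 [(493, -269, 127), (489, -283, 121), (446, -116, 201), (441, -123, 198), (436, -130, 195), (497, -470, 37)] [34 36 37]
178 [(489, -256, 121), (486, -274, 113), (444, -109, 193), (440, -120, 189), (434, -123, 188), (491, -445, 36)] [33 33 37]
181 [(491, -265, 105), (453, -124, 175), (446, -119, 178), (440, -125, 176), (433, -122, 178), (486, -422, 35)] [34 34 35]
184 [(490, -262, 95), (486, -276, 89), (515, -451, 4), (508, -456, 2), (500, -455, 4), (479, -393, 36)] [180 166 150]
187 [(488, -257, 86), (485, -278, 76), (510, -430, 1), (504, -437, -2), (496, -439, -1), (479, -393, 23)] [193 178 159]
190 [(489, -265, 70), (511, -397, 3), (504, -405, 0), (496, -404, 2), (489, -407, 2), (478, -392, 11)] [181 169 151]
193 [(488, -261, 60), (505, -373, 2), (498, -376, 2), (491, -382, 0), (484, -387, -1), (477, -392, -2)] [198 183 165]
```

View pics/side5z.png

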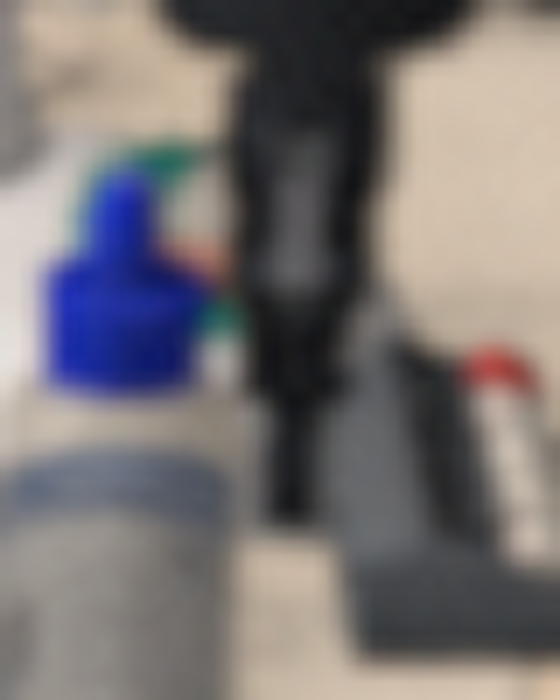

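Emit:
servo_tool(
  increments="0 0 0 0 0 0 8.5;0 0 0 0 0 0 8.5;0 0 0 0 0 0 8.5;0 0 0 0 0 0 8.5;0 0 0 0 0 0 8.5;0 0 0 0 0 0 8.5",
)

```text
time: 5.63
eef_pos: [0.4458, -0.1311, 0.1558]
tcp_rot: [0.996, 0.092, 0.0, 0.0]
contact_force: [0.3, -0.1, 0.1]
opening: 0.85
```

```bash
python3 mv.py .449 -.131 .067 190.5 0
python3 - <<'E'
from h import *
t=load("top",5);s=load("side",5)
for az in(186,187.5,189):
    a=np.radians(az);c=np.array([.4875,-.1241]);R=np.array([[np.cos(a),-np.sin(a)],[np.sin(a),np.cos(a)]])
    P=[np.r_[c+R@p,.082] for p in([.038,.028],[.038,-.028])]+[np.r_[c+R@[-.042,0],.062]]
    print(az,((proj(t,P)+.5-[340,230])*8).tolist(),((proj(s,P)+.5-[320,120])*7).tolist())
z=cap("top",6); crop(z,"top6",340,230,440,305,8)
z=cap("side",6); crop(z,"side6",345,145,395,215,11)
E
```

```text
5.6333 [ 0.4458 -0.1311  0.1558] qpos [-0.505  -0.1227  2.139   0.      1.1252  0.882 ] open 0.8497092543396573 F [ 0.2831 -0.0907  0.0769]
turn [ 0.0001 -0.0001  0.0006] shift cm [0.3186 0.0453 8.8786]
186 [[537.7883415622209, 422.2860760532408], [362.8695257124323, 437.8823900686193], [412.6874063809046, 183.06393483634952]] [[375.79597736596304, 577.1024334162566], [360.6729697272653, 632.2055482224015], [201.95647604519468, 624.9579586709444]]
187.5 [[540.6175017807063, 419.65981199879434], [366.2381554531112, 439.877959127924], [409.3331048084019, 183.39800673916125]] [[374.51878069303615, 576.018226752155], [362.47812391161045, 631.3355126388285], [201.59665411081522, 626.0383317342003]]
189 [[543.3759981534085, 416.9590067637637], [369.6564506882419, 441.7845142366432], [405.989718925543, 183.82027123964417]] [[373.1853814165173, 574.9493337939824], [364.23047475477165, 630.4421231175056], [201.2954184087846, 627.1249205481105]]
```

View pics/top6.png

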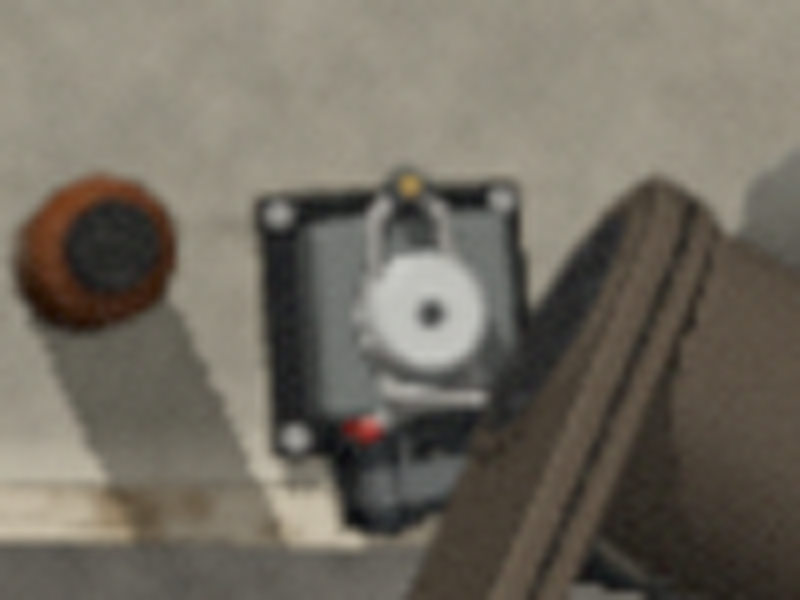

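View pics/side6.png

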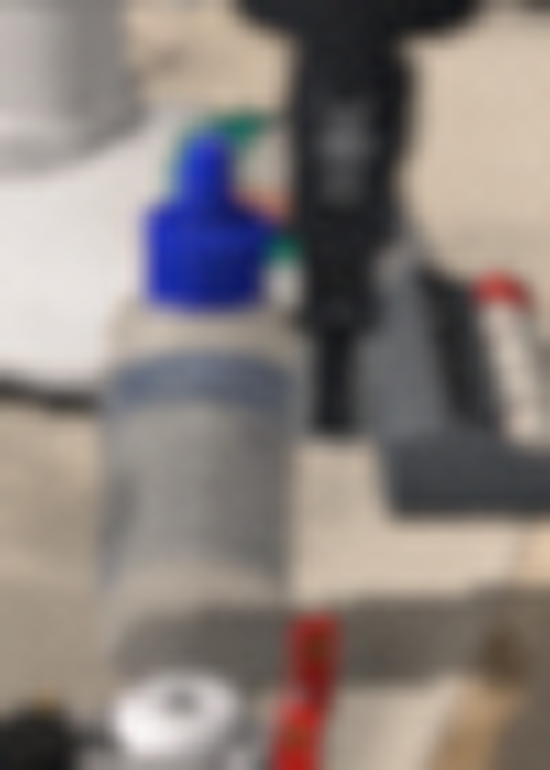

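```bash
python3 mv.py .4505 -.129 .040 187 0
```

```text
5.7333 [ 0.4458 -0.1311  0.1558] qpos [-0.505  -0.1227  2.139   0.      1.1252  0.882 ] open 0.9893635437325461 F [0.2821 0.2077 0.6211]
turn [ 0.0001 -0.0001  0.0616] shift cm [ 0.5038 -0.1242 11.5786]
```

Emit:
servo_tool(
  increments="0 0 .03 .2 0 1.5 8.5;0 0 .06 .5 -.1 3.5 8.5;0 0 .06 .5 -.1 5.5 8.5;0 0 .06 .5 -.1 7 8.5;0 0 .06 .5 -.1 8 8.5;0 0 .06 .5 -.1 8.5 8.5;0 0 .06 .5 -.1 8.5 8.5;0 0 .06 .5 -.1 8.5 8.5",
)

```text
time: 6.4
eef_pos: [0.4509, -0.1295, 0.0713]
tcp_rot: [0.998, 0.062, 0.0, 0.0]
contact_force: [0.2, 0.2, 0.1]
opening: 0.993
```

```bash
python3 mv.py .4505 -.129 .040 187 0
python3 - <<'E'
from h import *
z=cap("side",7); crop(z,"side7",345,165,395,225,11)
z=cap("top",7); crop(z,"top7",340,230,440,305,8)
E
```

```text
6.4 [ 0.4509 -0.1295  0.0713] qpos [-0.4964  0.0154  2.1836  0.0001  0.9418  0.9506] open 0.9934706985444437 F [0.1568 0.1601 0.0976]
turn [ 0.0004 -0.0007  0.0016] shift cm [-0.0358 -0.0538  3.1253]
```

View pics/side7.png

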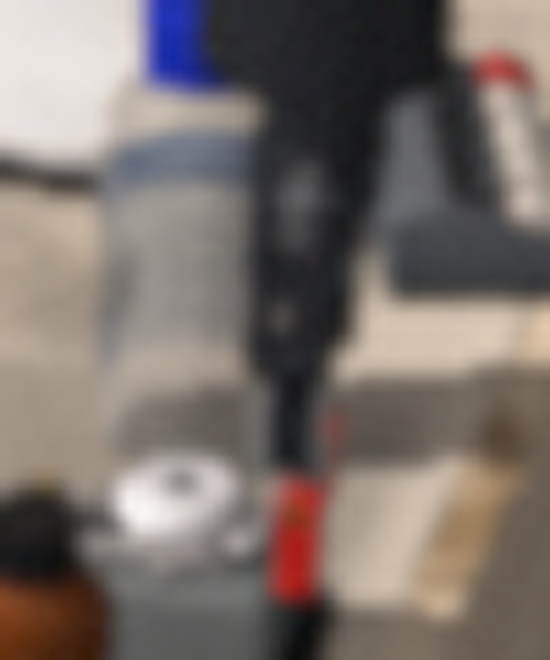

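View pics/top7.png

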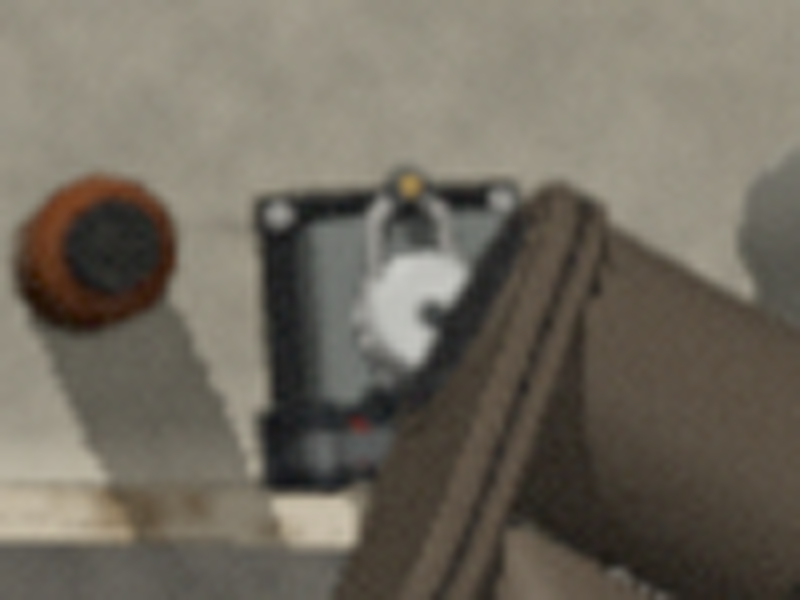

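The fingertips are still above the ear tops: the near pad ends at about (293,475) in the crop. I'll lower the remaining 3 cm while watching the force.

Emit:
servo_tool(
  increments="0 0 0 0 0 .6 8.5;0 0 0 0 0 1.2 8.5;0 0 0 0 0 1.8 8.5;0 0 0 0 0 2.3 8.5;0 0 0 0 0 2.7 8.5;0 0 0 0 0 3 8.5;0 0 0 0 0 3 8.5;0 0 0 0 0 3 8.5",
)

```text
time: 7.17
eef_pos: [0.4504, -0.1292, 0.0405]
tcp_rot: [0.998, 0.062, -0.0, -0.0]
contact_force: [0.3, 0.8, 0.1]
opening: 0.999
```

```bash
python3 mv.py .4505 -.129 .040 187 0
python3 - <<'E'
from h import *
z=cap("side",8); crop(z,"side8",345,165,395,225,11)
E
```

```text
7.1667 [ 0.4504 -0.1292  0.0405] qpos [-0.4964  0.0711  2.1955  0.      0.8755  0.9506] open 0.9992755825348155 F [0.259  0.7857 0.1217]
turn [-0.0003  0.0004  0.0016] shift cm [ 0.0154 -0.0157  0.0475]
```

View pics/side8.png

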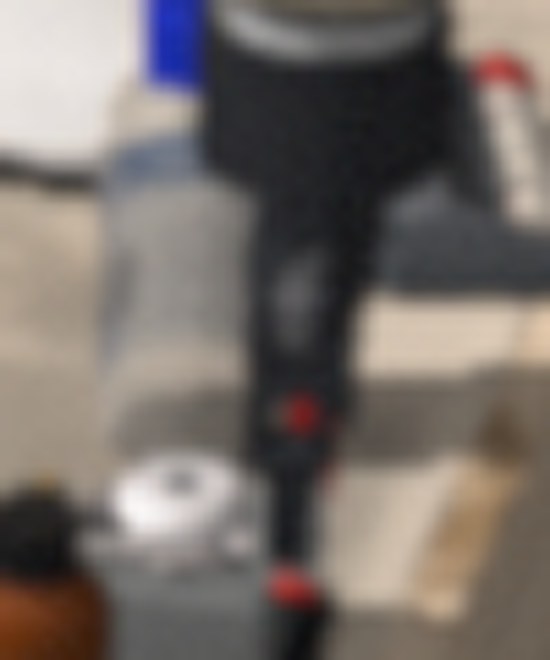

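Emit:
servo_tool(
  increments="0 0 0 0 0 0 7.2;0 0 0 0 0 0 6.6;0 0 0 0 0 0 6.2;0 0 0 -.1 0 0 5.8;0 0 0 -.1 0 0 5.4;0 0 0 -.2 0 0 5;0 0 0 -.3 0 0 4.6;0 0 0 -.3 0 0 4.2;0 0 0 -.4 0 0 3.8;0 0 0 -.5 0 0 3.4",
  grip_force=50,
)

```text
time: 8.05
eef_pos: [0.4472, -0.1308, 0.0424]
tcp_rot: [0.998, 0.062, 0.002, 0.001]
contact_force: [1.6, -0.0, 5.0]
opening: 0.4
```

```bash
python3 mv.py .4505 -.129 .040 187 0
python3 - <<'E'
from h import *
z=cap("side",9); crop(z,"side9",345,165,395,225,11)
z=cap("top",9); crop(z,"top9",340,230,440,305,8)
E
```

```text
8.05 [ 0.4472 -0.1308  0.0424] qpos [-0.5029  0.0591  2.204   0.0002  0.874   0.9441] open 0.39986335227930975 F [ 1.6177 -0.0005  5.0421]
turn [ 0.0025 -0.0038  0.0014] shift cm [ 0.3479 -0.1411  0.236 ]
```

View pics/side9.png

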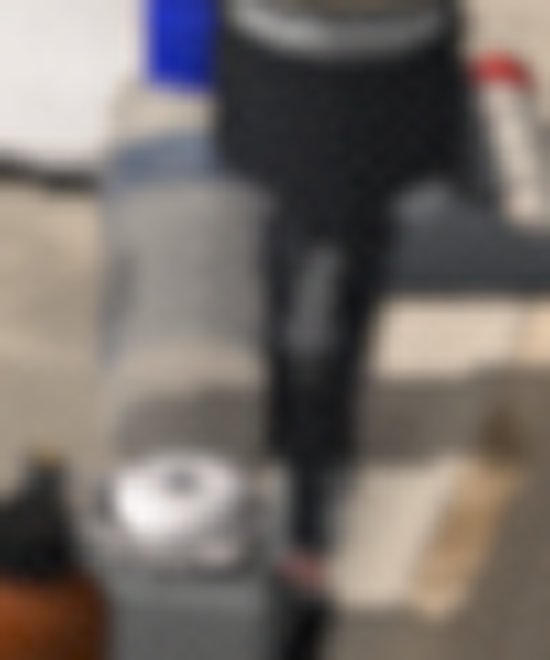

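View pics/top9.png

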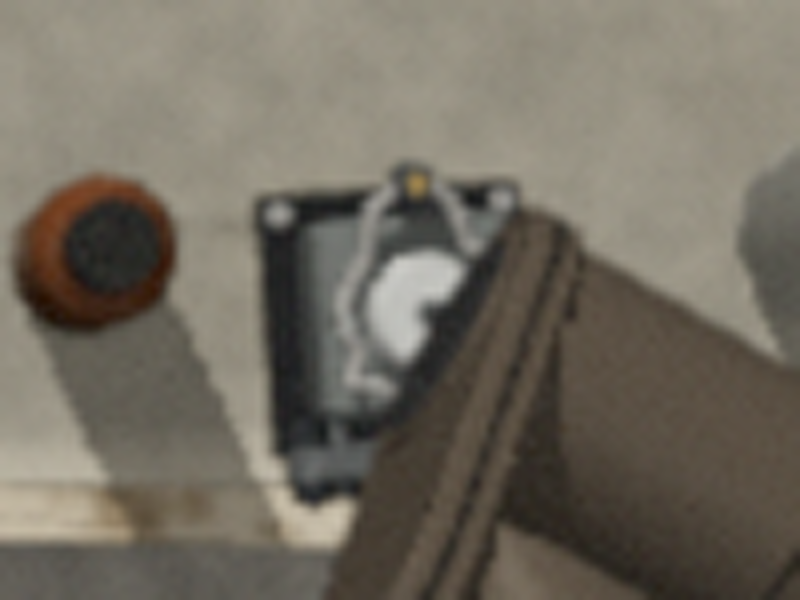

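The ring is spreading around the collar; the coil is now at crop (418,184). I'll keep closing to the stop.

Emit:
servo_tool(
  increments="0 0 0 -.1 0 0 3;0 0 0 -.1 0 0 2.6;0 0 0 -.2 0 0 2.2;0 0 0 -.3 0 0 1.8;0 0 0 -.4 0 0 1.4;0 0 0 -.4 0 0 1;0 0 0 -.4 0 0 .6;0 0 0 -.4 0 0 .6;0 0 0 -.4 0 0 .6",
  grip_force=50,
)

```text
time: 8.9
eef_pos: [0.4414, -0.1307, 0.0412]
tcp_rot: [0.998, 0.062, -0.0, 0.0]
contact_force: [-1.8, -0.2, 7.4]
opening: 0.137
```

```bash
python3 mv.py .4505 -.129 .040 187 0
python3 - <<'E'
from h import *
z=cap("side",10); crop(z,"side10",345,165,395,225,11)
z=cap("top",10); crop(z,"top10",340,230,440,305,8)
E
```

```text
8.9 [ 0.4414 -0.1307  0.0412] qpos [-0.5083  0.0517  2.2145 -0.0011  0.8756  0.939 ] open 0.13676560725122444 F [-1.775  -0.1619  7.4042]
turn [0.0006 0.0007 0.002 ] shift cm [ 0.9213 -0.0552  0.1221]
```

View pics/side10.png

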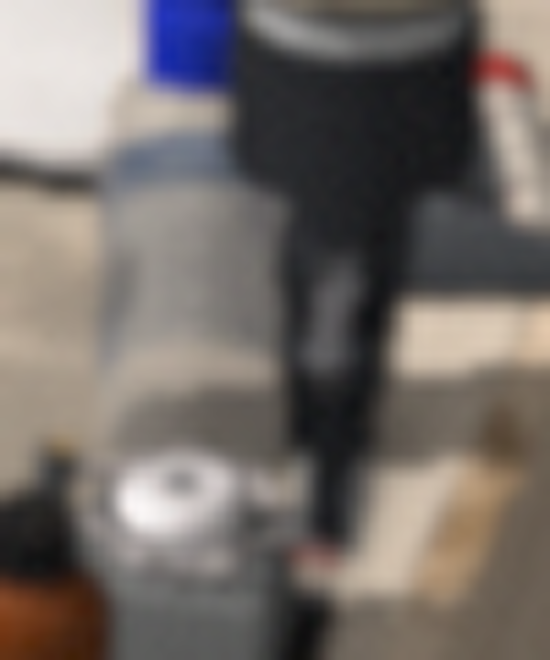

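View pics/top10.png

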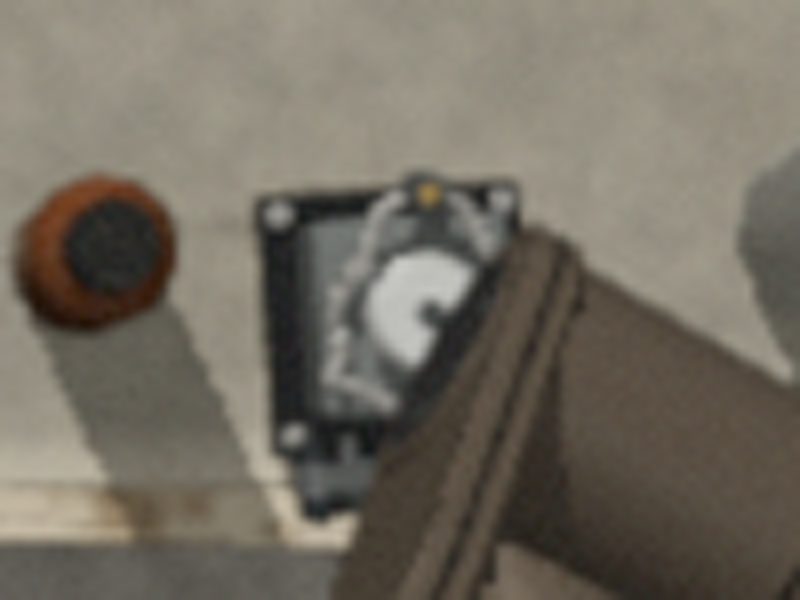

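Run:
```python
from h import *
t=load("top",10)
c=atz(t,[(340+430/8-.5,230+193/8-.5)],.062)[0]; print("coil",c)
p=np.array([.4875,-.1241]); 
f=np.array([.4410,-.1307]); d=f-c[:2]; L=np.linalg.norm(d); u=d/L; print("L",L*1000,"az",np.degrees(np.arctan2(u[1],u[0]))%360)
o=c[:2]+.042*u; print("ring o",o); q=p-o; v=np.array([-u[1],u[0]]); print("post in ring",q@u*1000,q@v*1000)
# overlay clearance circle r24 at ring x=-2, z=.052, and post circle r 20 at z .065
th=np.linspace(0,2*np.pi,60); cc=o-.002*u
im=cv2.resize(np.ascontiguousarray(t["p"][230:305,340:440,::-1]),None,fx=8,fy=8,interpolation=cv2.INTER_CUBIC)
for ctr,r,z,col in((cc,.024,.052,(0,255,255)),(p,.02,.065,(0,255,0)),(c[:2],.0065,.062,(255,0,255))):
    P=proj(t,[[ctr[0]+r*np.cos(a),ctr[1]+r*np.sin(a),z] for a in th]); P=((P+.5-[340,230])*8).astype(int)
    cv2.polylines(im,[P],True,col,1)
cv2.imwrite("pics/ov10.png",im)
```

```text
coil [ 0.52615337 -0.12535934  0.062     ]
L 85.32067941864119 az 183.58878552155375
ring o [ 0.48423573 -0.12798833]
post in ring -3.501262202416345 -3.676381758506495
```

View pics/ov10.png

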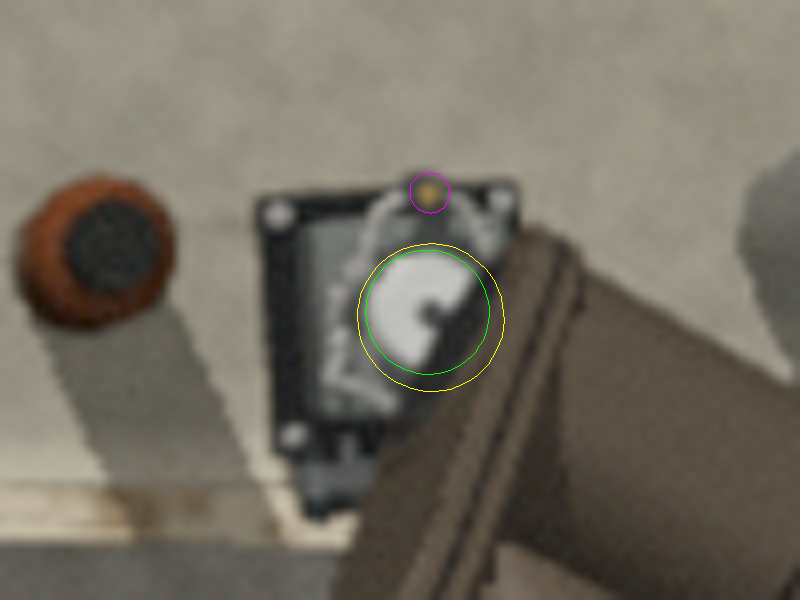

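Emit:
servo_tool(
  increments="0 0 0 .05 -.1 -.1 .6;0 0 0 .1 -.2 -.2 .6;0 0 0 .1 -.3 -.2 .6;0 0 0 .1 -.3 -.2 .6;0 0 0 .1 -.3 -.2 .6",
  grip_force=70,
)

```text
time: 9.42
eef_pos: [0.4414, -0.1267, 0.042]
tcp_rot: [0.998, 0.062, -0.001, -0.001]
contact_force: [-0.0, -0.1, -0.5]
opening: 0.105
```

```bash
cat > ov.py <<'E'
import sys
from h import *
from plant import ctrl
k=int(sys.argv[1]); zr=float(sys.argv[2])
t=cap("top",k); s=cap("side",k); crop(s,f"side{k}",345,165,395,225,11); crop(t,f"top{k}",340,230,440,305,8)
I=t["p"][230:305,340:440].astype(int)
I=cv2.resize(I.astype(np.uint8),None,fx=8,fy=8,interpolation=cv2.INTER_CUBIC).astype(int)
m=(I[...,0]-I[...,2]>45)&(I[...,1]-I[...,2]>25)&(np.arange(600)[:,None]<260)&(np.arange(800)>330)
yx=np.argwhere(m); print("coil crop",yx.mean(0)[::-1] if len(yx) else None,len(yx))
u,v=yx.mean(0)[::-1]; c=atz(t,[(340+u/8-.5,230+v/8-.5)],zr+.016)[0]
st=ctrl.get_state(); print(st["time"],st["eef_pos"],st["opening"],st["contact_force"])
f=st["eef_pos"][:2]; d=f-c[:2]; L=np.linalg.norm(d);uu=d/L;o=c[:2]+.042*uu
print("coil",c,"L",L*1000,"az",np.degrees(np.arctan2(uu[1],uu[0]))%360,"ring o",o)
q=np.array([.4875,-.1241])-o; print("post in ring",q@uu*1000,q@[-uu[1],uu[0]]*1000)
E
python3 ov.py 11 .048
```

```text
coil crop [418.41233766 193.33766234] 308
9.5167 [ 0.44165448 -0.12689946  0.04215422] 0.10511597644113317 [ 0.18305138 -0.76412408 -1.0779369 ]
coil [ 0.5258347  -0.12118657  0.064     ] L 84.37385011685913 az 183.88242483248072 ring o [ 0.48393108 -0.12403036]
post in ring -3.5560132770289337 0.3111282933661948
```

View pics/top11.png

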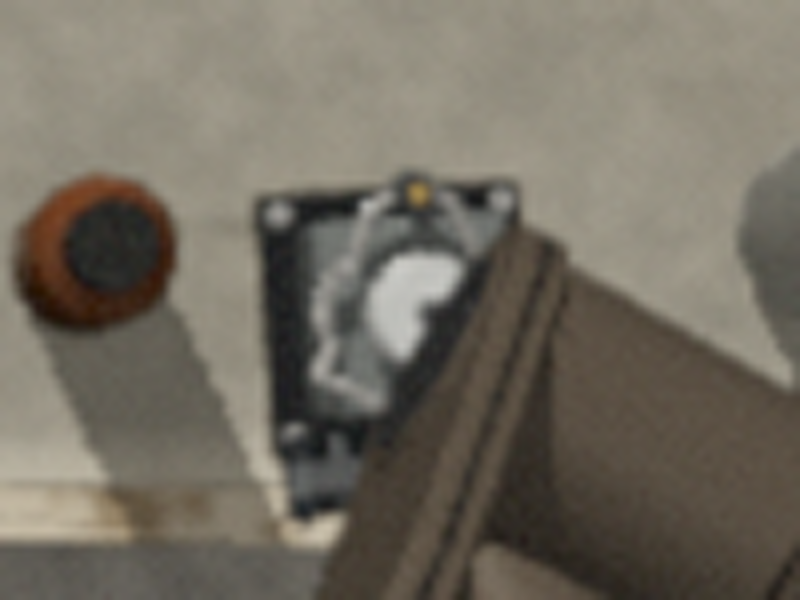

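View pics/side11.png

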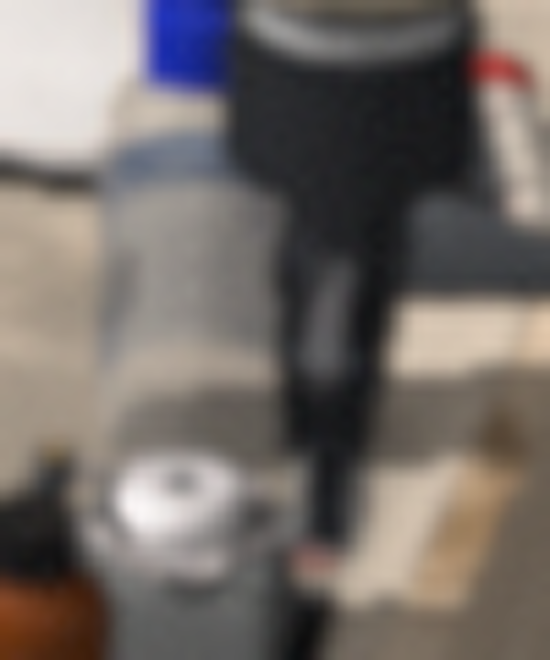

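Emit:
servo_tool(
  increments="0 0 0 .15 0 0 .6;0 0 0 .15 0 -.3 .6;0 0 0 .15 0 -.6 .6;0 0 0 .15 0 -1 .6;0 0 0 .15 0 -1.3 .6;0 0 0 .15 0 -1.5 .6;0 0 0 .15 0 -1.5 .6",
  grip_force=60,
)

```text
time: 10.1
eef_pos: [0.4442, -0.1273, 0.0585]
tcp_rot: [0.998, 0.062, 0.001, 0.0]
contact_force: [0.2, 1.0, -0.6]
opening: 0.107
```

```bash
python3 ov.py 12 .061
```

```text
coil crop [430.8875502 179.2248996] 249
10.2 [ 0.44368805 -0.12710586  0.05789221] 0.1033247043783143 [-0.13434529  0.5501538  -1.86317607]
coil [ 0.5295365  -0.12258468  0.077     ] L 85.96742334823719 az 183.01467705743957 ring o [ 0.48759462 -0.12479354]
post in ring 0.05801649539689954 -0.6975521416030478
```

View pics/top12.png

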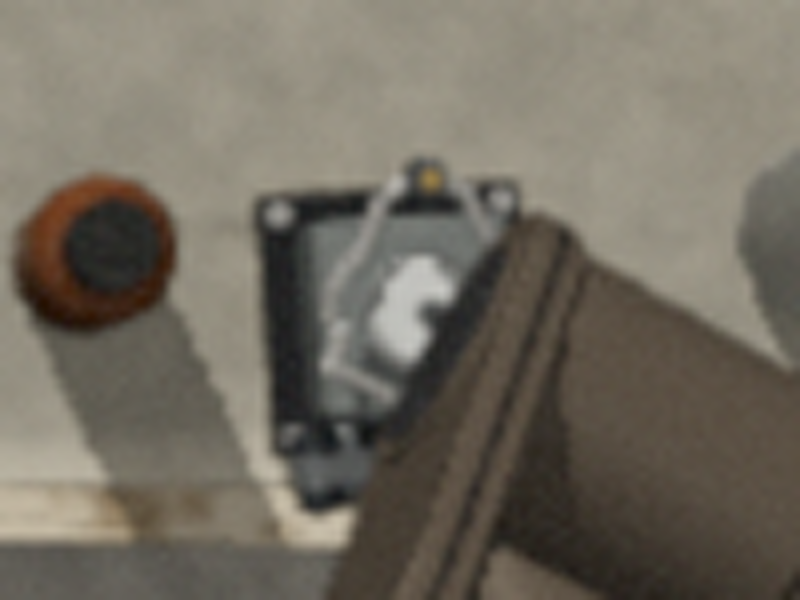

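View pics/side12.png

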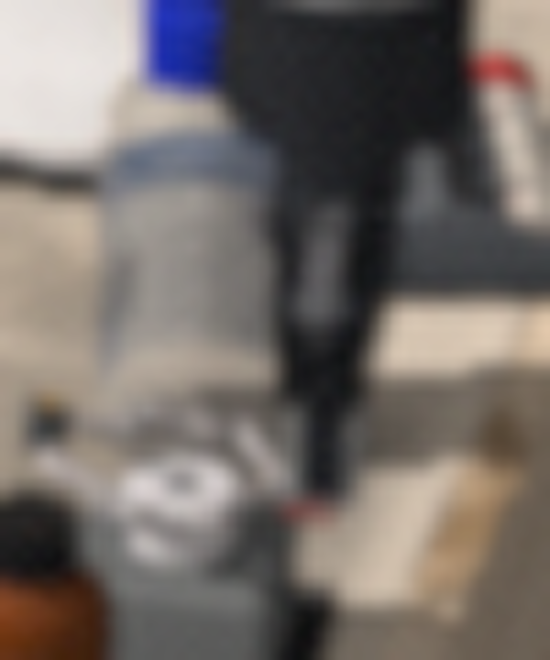

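The ring is rising evenly past the collar without any contact force. The coil is at crop (431,179) and the post is centred in the opening. I'll lift it well clear.

Emit:
servo_tool(
  increments="0 0 0 0 0 -1 .6;0 0 0 0 0 -2 .6;0 0 0 0 0 -3.2 .6;0 0 0 0 0 -5 .6;0 0 0 0 0 -7 .6;0 0 0 0 0 -9 .6;0 0 0 0 0 -11 .6;0 0 0 0 0 -13 .6;0 0 0 0 0 -14 .6;0 0 0 0 0 -14 .6",
)

```text
time: 11.03
eef_pos: [0.4454, -0.128, 0.2016]
tcp_rot: [0.998, 0.062, 0.003, 0.002]
contact_force: [0.5, 0.9, -1.7]
opening: 0.106
```

```bash
python3 ov.py 13 .2
python3 - <<'E'
from h import *
s=load("side",13);crop(s,"side13",310,130,410,220,8)
E
```

```text
coil crop [537.6796875 139.5546875] 384
11.1333 [ 0.44352491 -0.12697864  0.197726  ] 0.10650946082871517 [ 0.6908235   0.04392773 -0.9636012 ]
coil [ 0.5311523  -0.12446195  0.216     ] L 87.66352430666122 az 181.64509947868916 ring o [ 0.48916961 -0.12566771]
post in ring 1.623913488182521 -1.6149957756299824
```

View pics/side13.png

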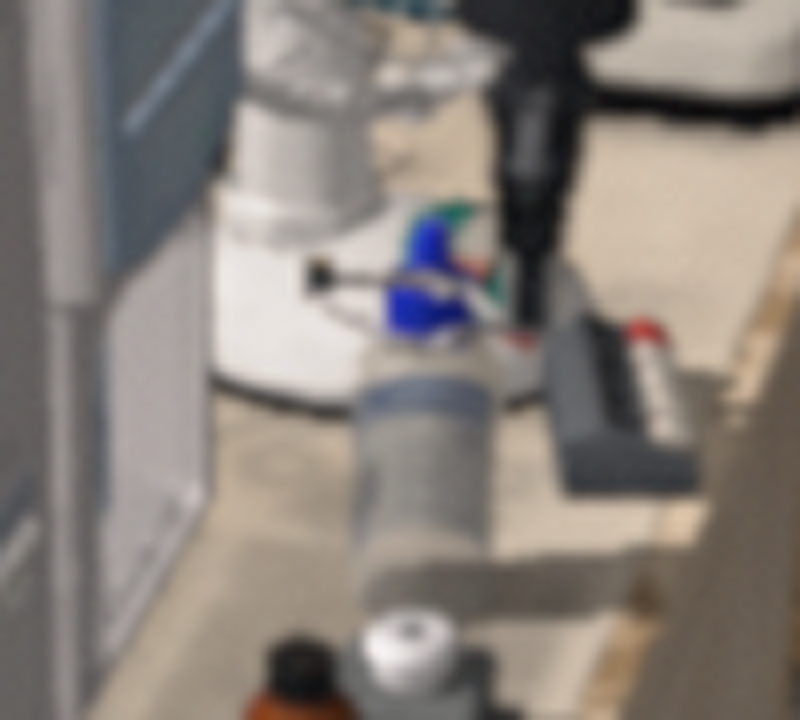

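View pics/top13.png

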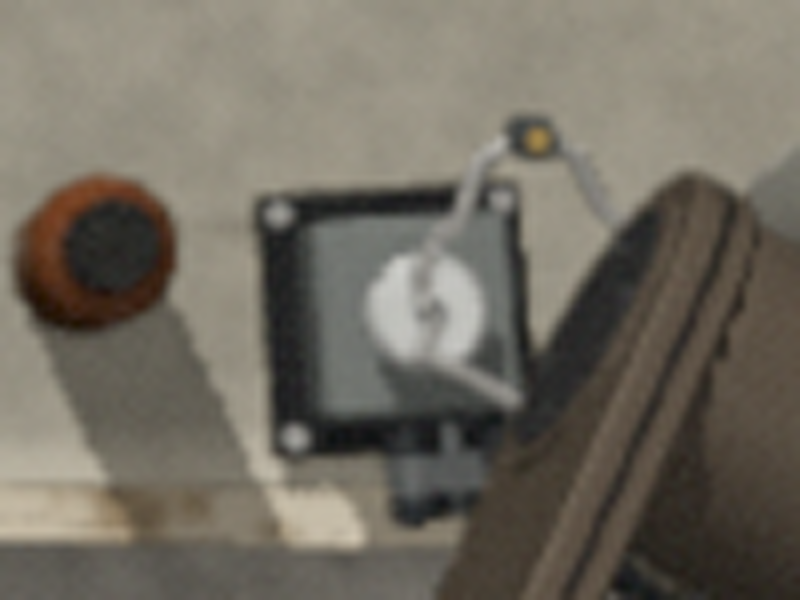

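```bash
cat >> h.py <<'E'
def tri(zs,uvs):
    Ps=[];xs=[]
    for z,uv in zip(zs,uvs):
        Ps.append(z["T"][:3]); xs.append(ray(z,[uv])[0,:2])
    X=cv2.triangulatePoints(Ps[0],Ps[1],xs[0].reshape(2,1),xs[1].reshape(2,1)); X=(X[:3]/X[3]).ravel()
    return X,[proj(z,[X])[0]-uv for z,uv in zip(zs,uvs)]
E
python3 - <<'E'
from h import *
s=load("side",13);t=load("top",13)
crop(s,"side13z",335,150,395,180,13)
print(tri([t,s],[(340+537.7/8-.5,230+139.6/8-.5),(310+320/8-.5,130+265/8-.5)]))
C=cloud(s)
for v in range(158,170,2): print(v,[tuple(int(round(a*1000)) for a in C[v,u]) for u in range(347,355,2)])
C=cloud(t)
for v in range(243,252,2): print(v,[tuple(int(round(a*1000)) for a in C[v,u]) for u in range(402,412,2)])
for v in range(268,282,2): print(v,[tuple(int(round(a*1000)) for a in C[v,u]) for u in range(390,406,2)])
E
```

```text
(array([ 0.52939127, -0.12130614,  0.23010766]), [array([0.06086065, 0.25038176]), array([-0.17763829, -0.00830277])])
158 [(645, -507, 78), (634, -496, 83), (628, -505, 80), (621, -512, 78)]
160 [(641, -495, 74), (635, -500, 73), (627, -503, 73), (617, -497, 76)]
162 [(640, -491, 67), (529, -117, 234), (524, -121, 233), (615, -493, 69)]
164 [(637, -480, 63), (528, -113, 229), (523, -120, 226), (521, -137, 220)]
166 [(635, -474, 57), (530, -119, 219), (523, -121, 219), (609, -470, 62)]
168 [(631, -458, 55), (624, -462, 54), (519, -104, 220), (607, -462, 57)]
243 [(560, -162, -2), (560, -167, 3), (560, -172, 3), (560, -179, -1), (560, -184, 2)]
245 [(554, -162, 2), (534, -114, 234), (534, -118, 236), (534, -123, 236), (555, -185, -3)]
247 [(530, -112, 226), (529, -115, 233), (529, -118, 237), (530, -123, 233), (531, -130, 223)]
249 [(526, -113, 220), (526, -117, 222), (525, -118, 237), (544, -178, 1), (526, -131, 221)]
251 [(538, -163, -3), (538, -168, 0), (539, -174, -4), (538, -179, -1), (539, -184, -1)]
268 [(489, -117, 63), (483, -91, 216), (483, -96, 216), (489, -132, 65), (489, 
[... 212 characters left out ...]
8, -117, 62), (474, -91, 220), (479, -127, 67), (479, -132, 63), (479, -137, 64), (479, -146, 48), (479, -152, 45), (480, -159, 39)]
274 [(473, -116, 66), (470, -90, 222), (470, -95, 221), (473, -132, 67), (474, -138, 61), (474, -147, 44), (474, -152, 46), (474, -157, 47)]
276 [(468, -120, 45), (468, -122, 65), (465, -96, 217), (465, -99, 224), (466, -104, 220), (469, -146, 49), (469, -151, 48), (469, -157, 48)]
278 [(463, -120, 48), (463, -125, 46), (463, -131, 47), (463, -135, 49), (464, -141, 50), (461, -109, 220), (461, -112, 224), (464, -158, 41)]
280 [(458, -121, 45), (458, -125, 51), (458, -131, 46), (458, -137, 43), (458, -141, 49), (458, -147, 45), (457, -113, 219), (455, -68, 436)]
```

View pics/side13z.png

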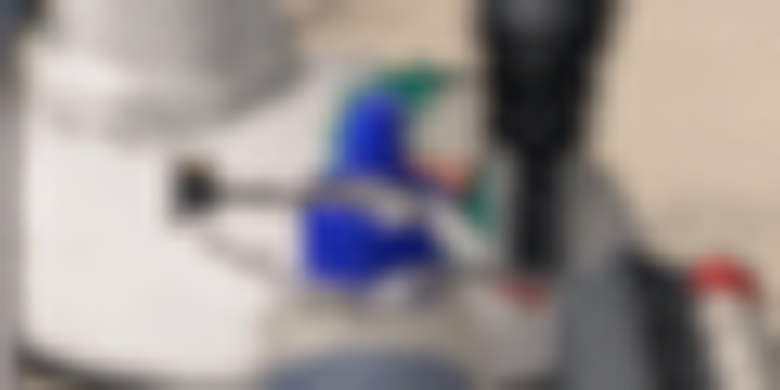

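```bash
cat > tgt.py <<'E'
import sys
from mv import *
from plant import ctrl
H=np.array([.6055,.2713,.085]); AZ=196.
OFF=np.array([.043,.003,-.014])
def target(rx,ry,rz):  # ring origin in hub frame (mm)
    Rt,x,n=rot(AZ,30); y=np.cross(n,x)
    o=H+(rx*x+ry*y+rz*n)/1000
    return o-Rt@OFF,Rt
if __name__=="__main__":
    s=ctrl.get_state(); p,Rt=target(*map(float,sys.argv[1:4]))
    rv,d=row(s["eef_pos"],s["tcp_rot"],p,Rt)
    print(s["time"],"now",s["eef_pos"],"target",p,"open",s["opening"],"q",s["qpos"]); print("turn",rv,"shift cm",d)
    for f in(.25,.5,.75):print(f,rv*f,d*f)
E
python3 tgt.py 2 0 90
```

```text
11.1333 now [ 0.4435 -0.127   0.1977] target [0.5307 0.253  0.1283] open 0.10650946082871517 q [-0.4993 -0.1794  2.1075  0.      1.2131  0.9476]
turn [ 0.0409  0.5222 -0.1518] shift cm [ 13.3394 -36.6286   6.9383]
0.25 [ 0.0102  0.1306 -0.038 ] [ 3.3348 -9.1571  1.7346]
0.5 [ 0.0204  0.2611 -0.0759] [  6.6697 -18.3143   3.4692]
0.75 [ 0.0307  0.3917 -0.1139] [ 10.0045 -27.4714   5.2037]
```

Emit:
servo_tool(
  increments="0 .02 -.01 .5 -1 -.5 .6;0 .05 -.02 1.2 -3 -1 .6;0 .08 -.04 2 -5.2 -1.5 .6;0 .12 -.05 2.8 -7.6 -2 .6;.01 .16 -.06 3.6 -10 -2 .6;.01 .2 -.07 4.5 -12.4 -2 .6;.01 .23 -.08 5.4 -14.8 -2 .6;.02 .27 -.09 6.3 -17.2 -2 .6;.02 .3 -.1 7.1 -19.6 -2 .6;.03 .34 -.11 8 -22 -2 .6",
)

```text
time: 11.97
eef_pos: [0.4949, 0.1033, 0.2163]
tcp_rot: [0.979, 0.116, 0.167, -0.026]
contact_force: [-0.3, -0.7, -1.8]
opening: 0.107
```

```bash
python3 tgt.py 2 0 120
```

```text
11.9667 now [0.4949 0.1033 0.2163] target [0.5163 0.2488 0.1543] open 0.1067075428418651 q [-0.0513 -0.294   2.1929  0.1342  0.9229  1.2197]
turn [ 0.0058  0.1828 -0.0427] shift cm [  3.067  -13.5617   7.8443]
0.25 [ 0.0014  0.0457 -0.0107] [ 0.7668 -3.3904  1.9611]
0.5 [ 0.0029  0.0914 -0.0214] [ 1.5335 -6.7809  3.9221]
0.75 [ 0.0043  0.1371 -0.032 ] [  2.3003 -10.1713   5.8832]
```

Emit:
servo_tool(
  increments="0 .03 -.01 .2 -2.5 0 .6;0 .06 -.02 .5 -5 0 .6;0 .09 -.02 1 -7.5 .5 .6;0 .12 -.03 1.5 -9.8 1.5 .6;0 .15 -.04 2 -11.8 3 .6;0 .18 -.04 2.5 -13 4.5 .6;0 .18 -.04 3 -13.5 6 .6;0 .18 -.04 3.1 -13.6 7.3 .6;0 .18 -.04 3.1 -13.6 7.8 .6;0 .18 -.04 3.1 -13.6 7.8 .6",
)

```text
time: 12.8
eef_pos: [0.5156, 0.2471, 0.1528]
tcp_rot: [0.958, 0.133, 0.253, -0.032]
contact_force: [0.3, -0.1, -0.4]
opening: 0.105
```

```bash
python3 tgt.py 2 0 60
python3 - <<'E'
from h import *
for n,b in(("side",(235,190,345,290,7)),("top",(190,175,300,255,7))): z=cap(n,20); crop(z,n+"20",*b)
E
```

```text
12.8 now [0.5156 0.2471 0.1528] target [0.5451 0.2571 0.1023] open 0.10496828419993502 q [ 0.2709 -0.116   2.2066 -0.0063  0.536   1.5711]
turn [ 0.0073  0.0086 -0.0021] shift cm [ 0.2269 -0.1958  5.9227]
0.25 [ 0.0018  0.0022 -0.0005] [ 0.0567 -0.049   1.4807]
0.5 [ 0.0037  0.0043 -0.0011] [ 0.1134 -0.0979  2.9613]
0.75 [ 0.0055  0.0065 -0.0016] [ 0.1702 -0.1469  4.442 ]
```

View pics/side20.png

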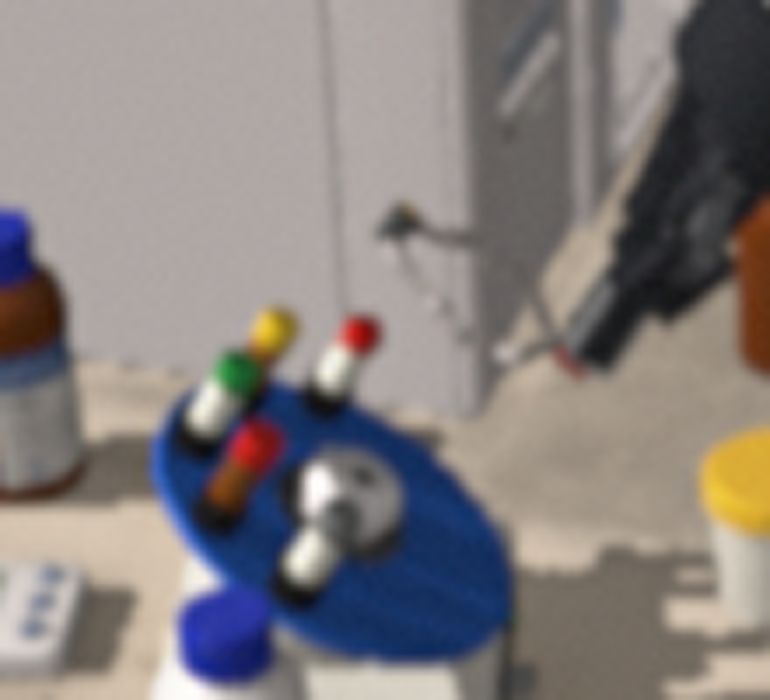

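View pics/top20.png

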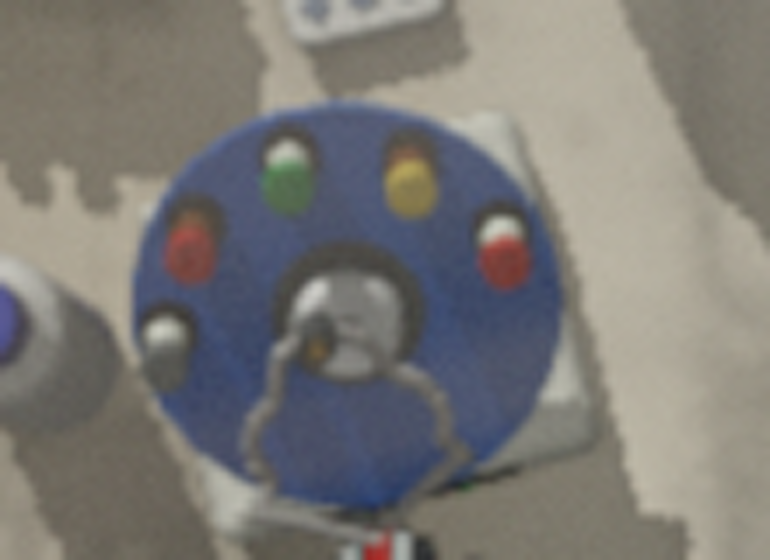

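Run:
```python
from h import *
s=load("side",20);t=load("top",20)
im=crop(s,"side20z",285,210,330,250,17); crop(t,"top20z",220,215,265,260,17)
```

```text
(no output)
```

View pics/side20z.png

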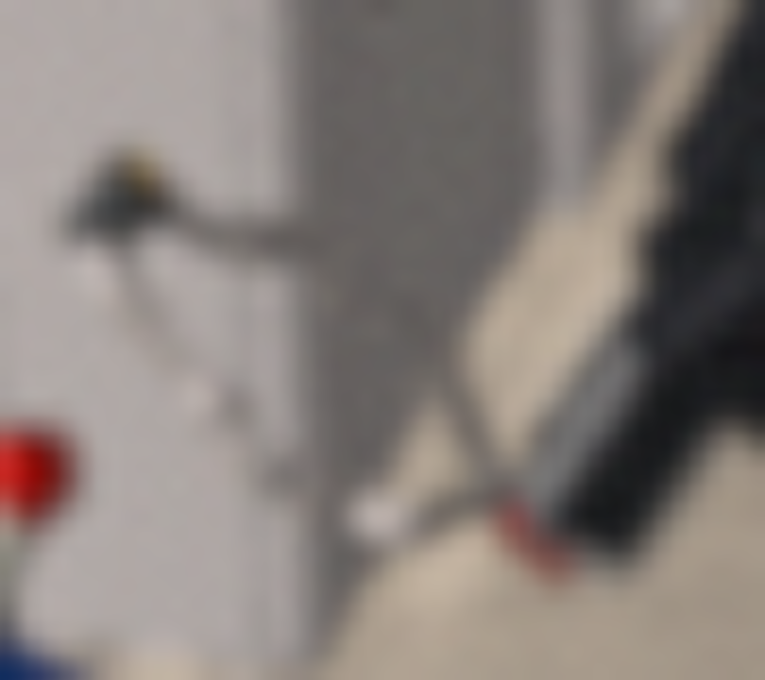

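View pics/top20z.png

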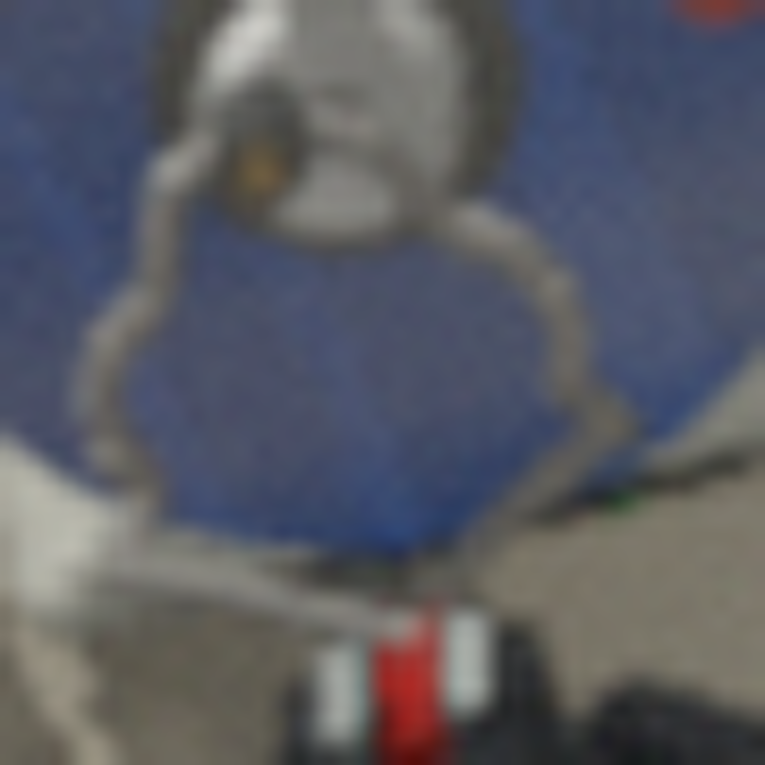

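Run:
```python
from h import *
from mv import *
s=load("side",20);t=load("top",20)
T=lambda u,v:(220+u/17-.5,215+v/17-.5); S=lambda u,v:(285+u/17-.5,210+v/17-.5)
TCP=np.array([.5156,.2471,.1528]); Q=R.from_quat([.958,.133,.253,-.032])
H=np.array([.6055,.2713,.085]);Rt,x,n=rot(196,30);y=np.cross(n,x)
for nm,a,b in(("gold",(262,172),(140,175)),("Lcorner",(105,565),(372,515)),("Rcorner",(632,420),(400,300)),("earfront",(408,620),(505,495))):
    X,r=tri([t,s],[T(*a),S(*b)]); d=X-H
    print(nm,X,"res",np.round(r,2).tolist(),"tool mm",Q.inv().apply(X-TCP)*1000,"hub mm",np.array([d@x,d@y,d@n])*1000)
```

```text
gold [0.573  0.2603 0.2224] res [[-0.02, -0.07], [0.07, 0.01]] tool mm [ 85.5263   3.2171 -31.5552] hub mm [-39.0569   1.5734 136.1507]
Lcorner [0.5255 0.286  0.1858] res [[-0.21, -0.75], [0.69, 0.08]] tool mm [ 33.7999 -34.5264 -19.0013] hub mm [ 12.7205 -36.1425 123.7247]
Rcorner [0.5469 0.2162 0.1794] res [[-0.18, -0.65], [0.57, 0.06]] tool mm [ 31.9441  38.3616 -12.2332] hub mm [ 14.724   36.7926 117.5294]
earfront [0.5193 0.2472 0.1671] res [[-0.1, -0.38], [0.35, 0.03]] tool mm [ 10.1879   0.9446 -10.6859] hub mm [ 36.444   -0.6406 115.871 ]
```

Run:
```python
from h import *
from mv import *
s=load("side",0);t=load("top",0)
H=np.array([.6055,.2713,.085]);Rt,x,n=rot(196,30);y=np.cross(n,x)
crop(s,"s0h",265,245,305,275,18); crop(t,"t0h",220,205,260,235,18)
X,r=tri([t,s],[(239.5,221.6),(286.6,257.6)]); d=X-H-.019*n; print(X,r,[d@x*1e3,d@y*1e3,d@n*1e3])
```

```text
[0.5949 0.2674 0.104 ] [array([0.0944, 0.3291]), array([-0.3115, -0.0459])] [np.float64(0.23739787670423396), np.float64(0.8334145919199916), np.float64(3.0292477055647806)]
```

View pics/s0h.png

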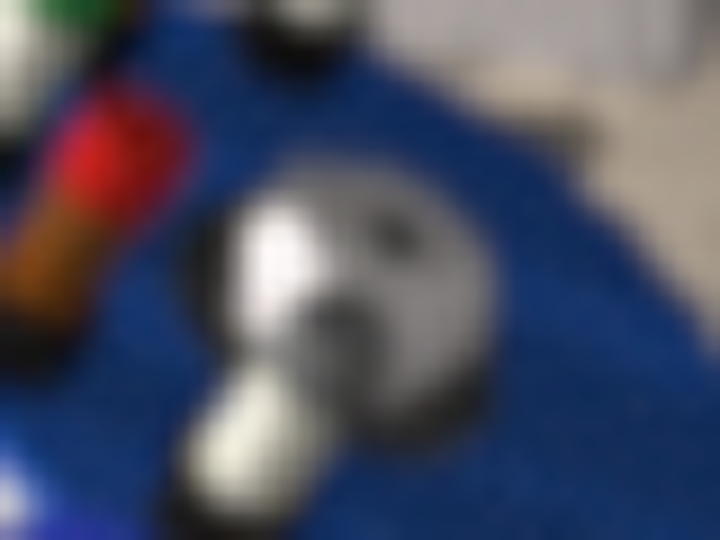

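View pics/t0h.png

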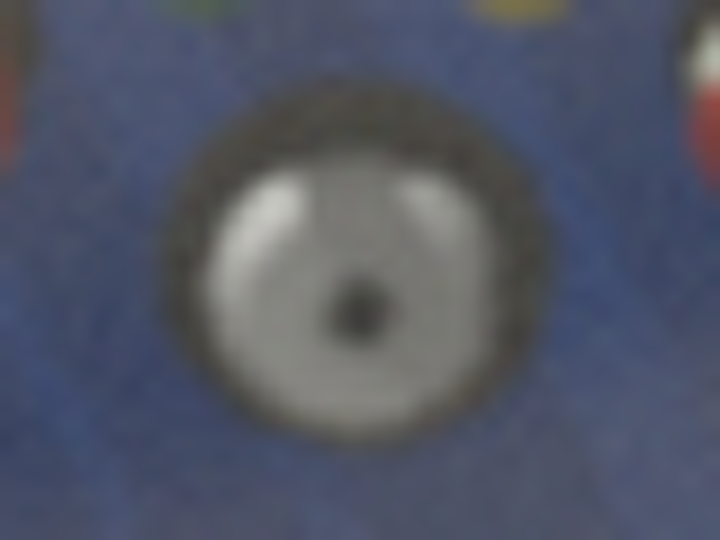

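```bash
sed -i 's/^OFF=.*/OFF=np.array([.0435,.0019,-.0150])/; s/^H=.*/H=np.array([.6055,.2713,.085])+.0006*np.cross(rot(196,30)[2],rot(196,30)[1])/' tgt.py; python3 tgt.py 2 0 40
```

```text
Traceback (most recent call last):
  File "tgt.py", line 11, in <module>
    s=ctrl.get_state(); p,Rt=target(*map(float,sys.argv[1:4]))
                             ~~~~~~^^^^^^^^^^^^^^^^^^^^^^^^^^^
  File "tgt.py", line 7, in target
    Rt,x,n=rot(AZ,30); y=np.cross(n,x)
               ^^
NameError: name 'AZ' is not defined
```

```bash
sed -i 's/^OFF=/AZ=196.\nOFF=/' tgt.py; python3 tgt.py 2 0 40
```

```text
12.9 now [0.517  0.2469 0.1555] target [0.5552 0.2582 0.0839] open 0.10850163668080365 q [ 0.2701 -0.1188  2.2047 -0.0065  0.536   1.5711]
turn [ 0.0079  0.0038 -0.0026] shift cm [-0.0979 -0.0987  8.197 ]
0.25 [ 0.002   0.001  -0.0007] [-0.0245 -0.0247  2.0493]
0.5 [ 0.0039  0.0019 -0.0013] [-0.049  -0.0493  4.0985]
0.75 [ 0.0059  0.0029 -0.002 ] [-0.0734 -0.074   6.1478]
```

Emit:
servo_tool(
  increments="0 0 0 0 0 1 .6;.005 0 0 0 -.1 2.2 .6;.007 .004 0 -.1 -.1 3.6 .6;.007 .004 0 -.1 -.1 5 .6;.007 .004 0 -.1 -.1 6.3 .6;.007 .004 0 -.1 -.1 7.4 .6;.007 .004 0 -.1 -.1 8 .6;.007 .004 0 -.1 -.1 8.2 .6;.007 .004 0 -.1 -.1 8.2 .6;.007 .004 0 -.1 -.1 8.2 .6",
)

```text
time: 13.73
eef_pos: [0.5562, 0.2583, 0.0853]
tcp_rot: [0.956, 0.133, 0.258, -0.036]
contact_force: [-0.6, -0.1, -1.9]
opening: 0.103
```

```bash
python3 - <<'E'
from h import *
for n,b in(("side",(265,220,310,265,17)),("top",(220,205,265,250,17))): z=cap(n,21); crop(z,n+"21",*b)
E
python3 tgt.py 2 0 40 | head -2
```

```text
13.8333 now [0.5562 0.2584 0.0855] target [0.5552 0.2582 0.0839] open 0.10368111298467557 q [0.2676 0.0885 2.1536 0.0129 0.3728 1.5512]
turn [ 0.0011 -0.0031 -0.0025] shift cm [-0.1664 -0.0103  0.0903]
```

View pics/side21.png

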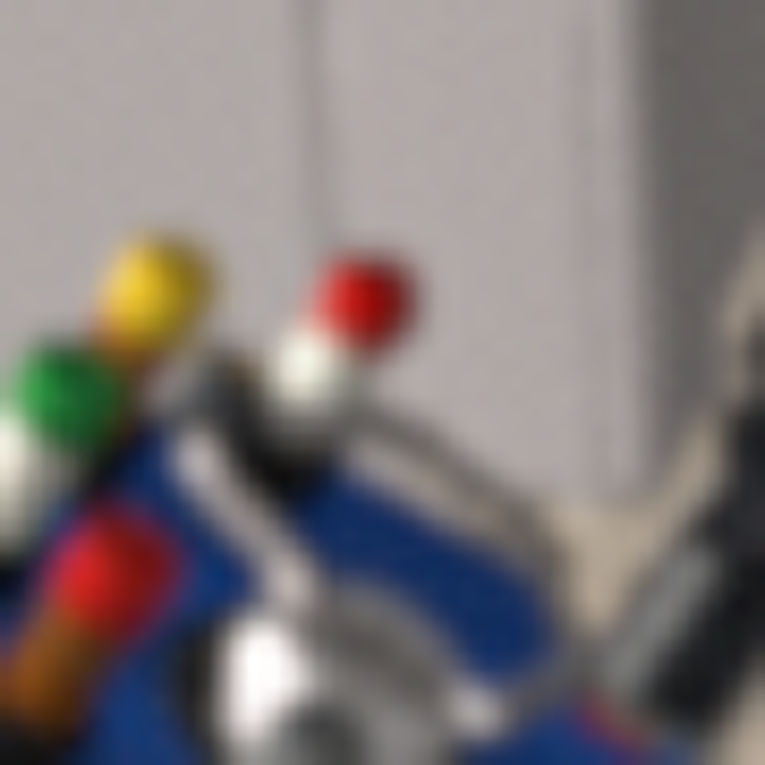

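View pics/top21.png

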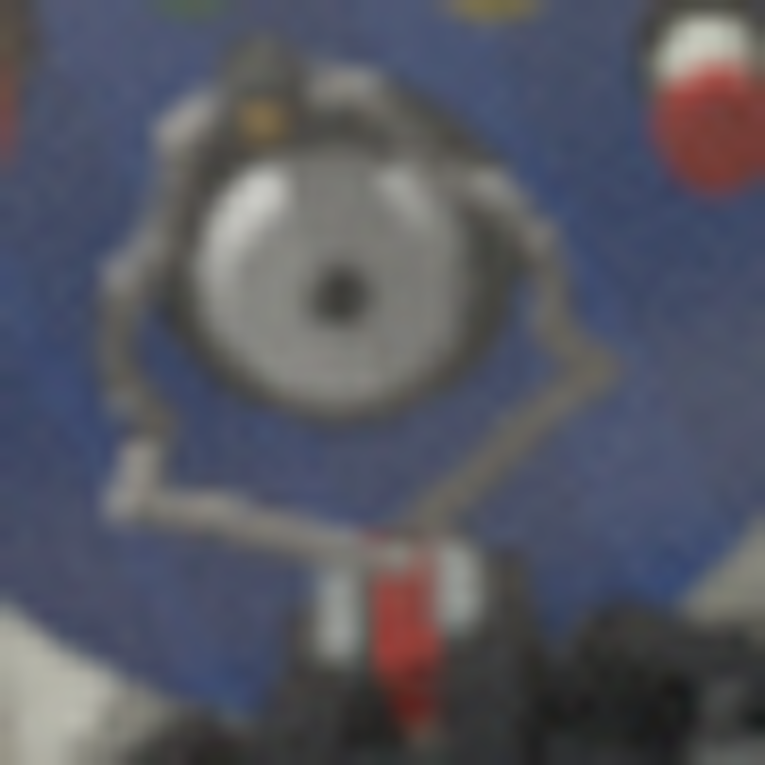

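Run:
```python
from h import *
from mv import *
s=load("side",21);t=load("top",21)
T=lambda u,v:(220+u/17-.5,205+v/17-.5); S=lambda u,v:(265+u/17-.5,220+v/17-.5)
TCP=np.array([.5562,.2584,.0854]); Q=R.from_quat([.956,.133,.258,-.036])
H=np.array([.6055,.2713,.085]);Rt,x,n=rot(196,30);y=np.cross(n,x); H=H+.0006*y
for nm,a,b in(("gold",(262,120),(245,362)),("Lcorner",(118,505),(480,705)),("Rcorner",(612,362),(548,545))):
    X,r=tri([t,s],[T(*a),S(*b)]); d=X-H
    print(nm,X,"res",np.round(r,2).tolist(),"tool mm",Q.inv().apply(X-TCP)*1000,"hub mm",np.array([d@x,d@y,d@n])*1000)
# monocular top: intersect with plane z_hub=zz
def onplane(z,uv,h):
    r=ray(z,[uv]);Tm=z["T"];d=r@Tm[:3,:3];o=-Tm[:3,:3].T@Tm[:3,3];hh=H+h*n
    P=o+d*(((hh-o)@n)/(d@n))[:,None];q=P[0]-H;return np.array([q@x,q@y])*1000
print("gold top@58",onplane(t,T(262,120),.058),"L@48",onplane(t,T(118,505),.048),"R@48",onplane(t,T(612,362),.048),"hole@19",onplane(t,T(340,297),.019))
Z=cloud(t)
def hubc(v,u): q=Z[v,u]-H; return np.round(np.array([q@x,q@y,q@n])*1000).astype(int)
for u,v in((262,70),(262,120),(118,330),(130,400),(545,290),(150,500),(220,515),(500,450)): print((u,v),hubc(int(205+v/17),int(220+u/17)))
```

```text
gold [0.612  0.2714 0.1573] res [[0.05, 0.17], [-0.15, -0.03]] tool mm [ 85.5759   2.7465 -33.3623] hub mm [-41.5272   1.1286  59.4945]
Lcorner [0.5628 0.2966 0.1191] res [[-0.1, -0.35], [0.33, 0.04]] tool mm [ 31.4791 -34.9735 -20.6088] hub mm [ 12.43   -36.7092  46.5005]
Rcorner [0.5836 0.2271 0.1005] res [[0.33, 1.18], [-1.09, -0.15]] tool mm [22.9491 37.5464 -4.0801] hub mm [21.0789 35.8092 30.0271]
gold top@58 [-41.4478   0.9698] L@48 [ 12.7846 -36.5285] R@48 [10.7649 37.2265] hole@19 [ 1.4074 -0.3509]
(262, 70) [-48   3  61]
(262, 120) [-42   1  61]
(118, 330) [-11 -30  43]
(130, 400) [ -1 -31  44]
(545, 290) [ 1 31 42]
(150, 500) [ 14 -33  47]
(220, 515) [ 21 -25  41]
(500, 450) [24 17 37]
```

Run:
```python
from h import *
from mv import *
s=load("side",21);t=load("top",21)
Rt,x,n=rot(196,30);y=np.cross(n,x); H=np.array([.6055,.2713,.085])+.0006*y
G=np.array([.612,.2714,.1573])
for p in(-4,0,4,8,12):
    a=np.radians(p); xr=np.cos(a)*x-np.sin(a)*n; nr=np.cos(a)*n+np.sin(a)*x
    o=G+.042*xr-.016*nr
    Lc=o+.012*xr-.0367*y+.006*nr; Rc=o+.012*xr+.037*y+.006*nr
    f=lambda z,P,c:((proj(z,[P])[0]+.5-c)*17).round()
    d=o-H
    print(p,"side G",f(s,G,[265,220]),"L",f(s,Lc,[265,220]),"R",f(s,Rc,[265,220]),"top L",f(t,Lc,[220,205]),"R",f(t,Rc,[220,205]),"o",(d@x*1e3,d@y*1e3,d@n*1e3))
```

```text
-4 side G [242. 362.] L [510. 672.] R [553. 411.] top L [124. 519.] R [623. 388.] o (np.float64(1.4288219811929765), np.float64(1.0955166432166525), np.float64(46.44450140712061))
0 side G [242. 362.] L [495. 688.] R [539. 427.] top L [123. 505.] R [621. 375.] o (np.float64(0.41502829037427663), np.float64(1.095516643216718), np.float64(43.475754314024506))
4 side G [242. 362.] L [479. 703.] R [524. 441.] top L [122. 490.] R [619. 360.] o (np.float64(-0.8033851786190692), np.float64(1.0955166432166648), np.float64(40.58495761261407))
8 side G [242. 362.] L [462. 716.] R [507. 454.] top L [121. 473.] R [616. 344.] o (np.float64(-2.2204824378406345), np.float64(1.095516643216647), np.float64(37.78619497383669))
12 side G [242. 362.] L [444. 729.] R [490. 467.] top L [119. 456.] R [613. 326.] o (np.float64(-3.829359531889981), np.float64(1.0955166432167012), np.float64(35.093101687937725))
```

Emit:
servo_tool(
  increments="0 -.02 0 -.1 0 0 .6;0 -.05 0 -.3 -.05 0 .6;0 -.05 0 -.3 -.05 .5 .6;0 -.05 0 -.3 -.05 1 .6;0 -.05 0 -.3 -.05 1.5 .6;0 -.05 0 -.3 -.05 1.8 .6;0 -.05 0 -.3 -.05 1.8 .6;0 -.05 0 -.3 -.05 1.8 .6",
)

```text
time: 14.5
eef_pos: [0.5616, 0.2604, 0.0667]
tcp_rot: [0.963, 0.134, 0.233, -0.032]
contact_force: [0.1, 0.1, -1.2]
opening: 0.11
```

```bash
python3 - <<'E'
from h import *
for n,b in(("side",(265,220,310,265,17)),("top",(220,205,265,250,17))): z=cap(n,22); crop(z,n+"22",*b)
E
python3 tgt.py 2 0 20 | head -2
```

```text
14.6 now [0.5619 0.2605 0.0672] target [0.5649 0.261  0.0666] open 0.10616523092973171 q [0.269  0.1467 2.1159 0.0093 0.4041 1.5556]
turn [ 0.0011  0.0486 -0.0025] shift cm [0.2375 0.0367 0.197 ]
```

View pics/side22.png

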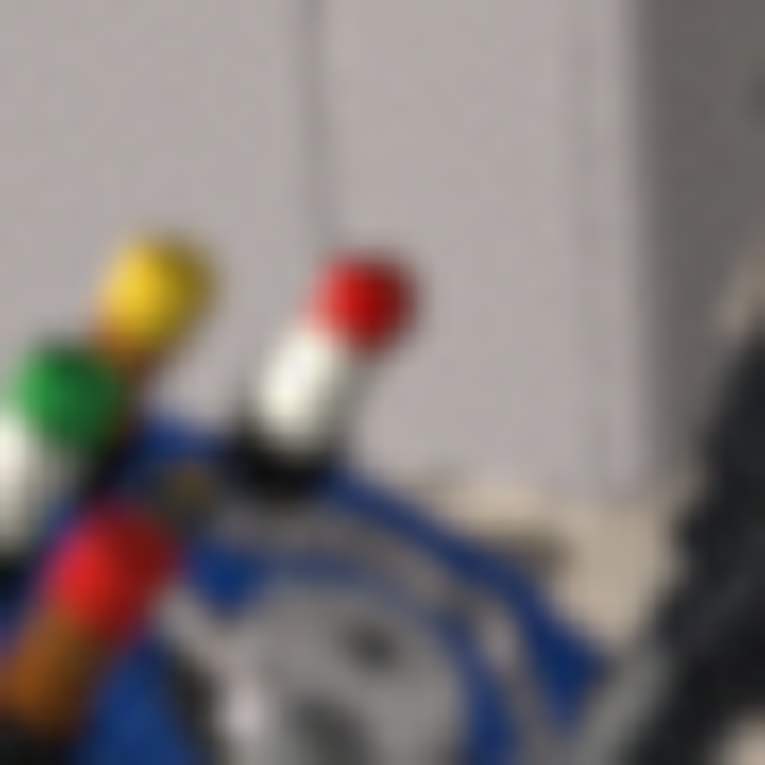

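View pics/top22.png

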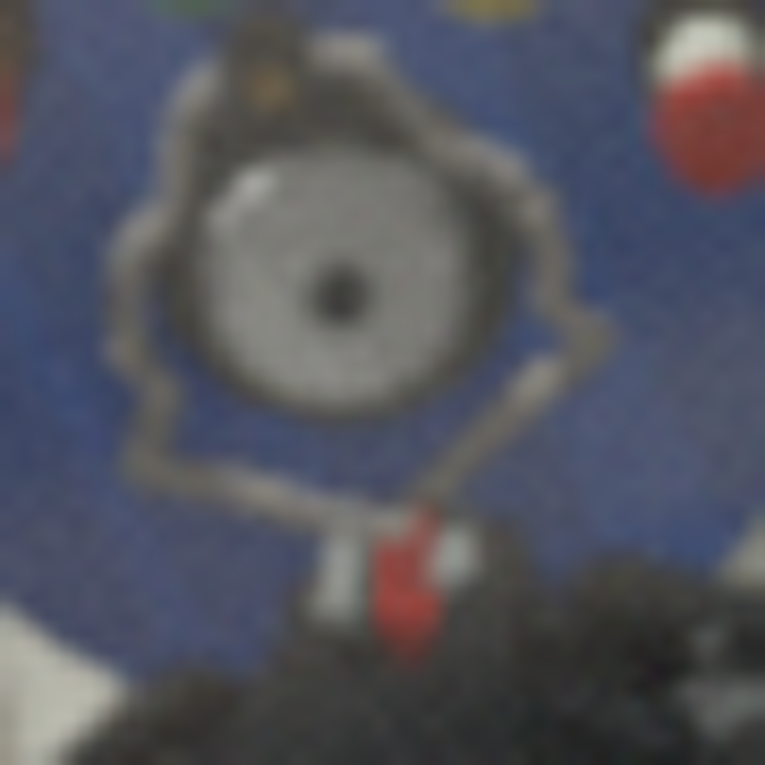

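```bash
cat > meas.py <<'E'
from h import *
from mv import *
def go(k,gt,gs,Lt,Rt_,hole=None,bt=(220,205),bs=(265,220),f=17):
    s=load("side",k);t=load("top",k)
    _,x,n=rot(196,30);y=np.cross(n,x); H=np.array([.6055,.2713,.085])+.0006*y
    T=lambda p:(bt[0]+p[0]/f-.5,bt[1]+p[1]/f-.5); S=lambda p:(bs[0]+p[0]/f-.5,bs[1]+p[1]/f-.5)
    X,r=tri([t,s],[T(gt),S(gs)]); d=X-H; g=np.array([d@x,d@y,d@n])*1e3; print("gold hub",g,"res",np.round(r,2).tolist())
    def onp(uv,h):
        r=ray(t,[uv]);Tm=t["T"];d=r@Tm[:3,:3];o=-Tm[:3,:3].T@Tm[:3,3];hh=H+h*n
        P=o+d*(((hh-o)@n)/(d@n))[:,None];q=P[0]-H;return np.array([q@x,q@y])*1000
    zz=(g[2]-10)/1e3
    print("L",onp(T(Lt),zz),"R",onp(T(Rt_),zz),"gold",onp(T(gt),g[2]/1e3))
E
python3 -c "
from meas import *
go(22,(268,85),(190,492),(135,462),(605,330))"
```

```text
gold hub [-37.8492   0.5549  33.5393] res [[0.0, 0.01], [-0.01, -0.0]]
L [ 16.5449 -35.7748] R [15.1882 35.7534] gold [-37.888    0.5556]
```

Emit:
servo_tool(
  increments="0 0 0 .1 0 .2 .6;0 0 0 .1 0 .5 .6;0 0 0 .1 0 .8 .6;0 0 0 .1 0 1.1 .6;0 0 0 .1 0 1.35 .6;0 0 0 .1 0 1.5 .6;0 0 0 .1 0 1.5 .6",
)

```text
time: 15.18
eef_pos: [0.5676, 0.2624, 0.0598]
tcp_rot: [0.963, 0.135, 0.23, -0.032]
contact_force: [-43.2, -17.5, 51.3]
opening: 0.106
```

```bash
python3 - <<'E'
from h import *
for n,b in(("side",(265,220,310,265,17)),("top",(220,205,265,250,17))): z=cap(n,23); crop(z,n+"23",*b)
E
python3 tgt.py 2 0 0 | head -2
```

```text
15.2833 now [0.5676 0.2623 0.0598] target [0.5745 0.2638 0.0493] open 0.10671284684291174 q [0.2697 0.1736 2.1004 0.0074 0.3983 1.5553]
turn [0.0014 0.0544 0.0001] shift cm [0.1512 0.0528 1.2548]
```

View pics/side23.png

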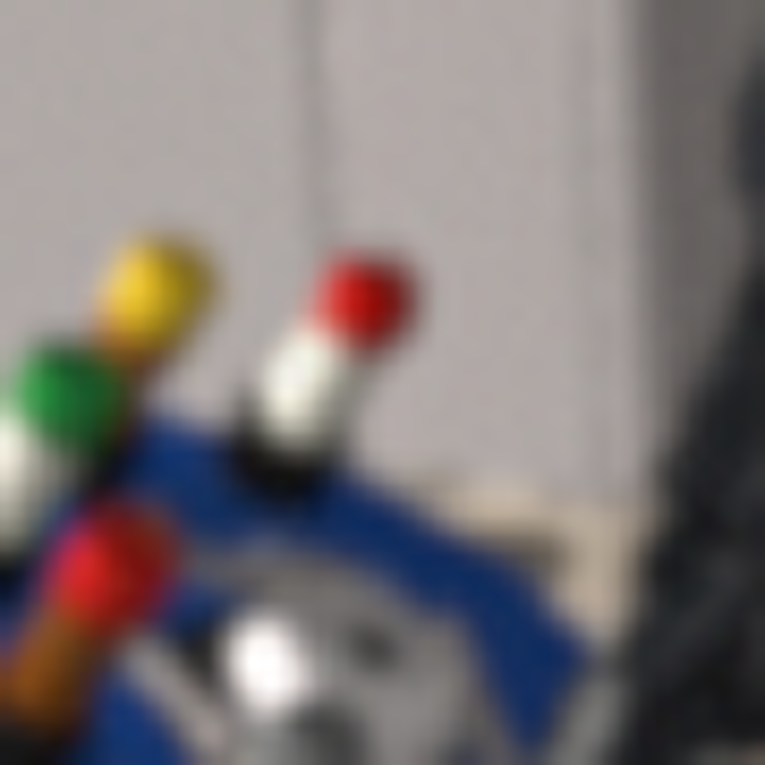

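View pics/top23.png

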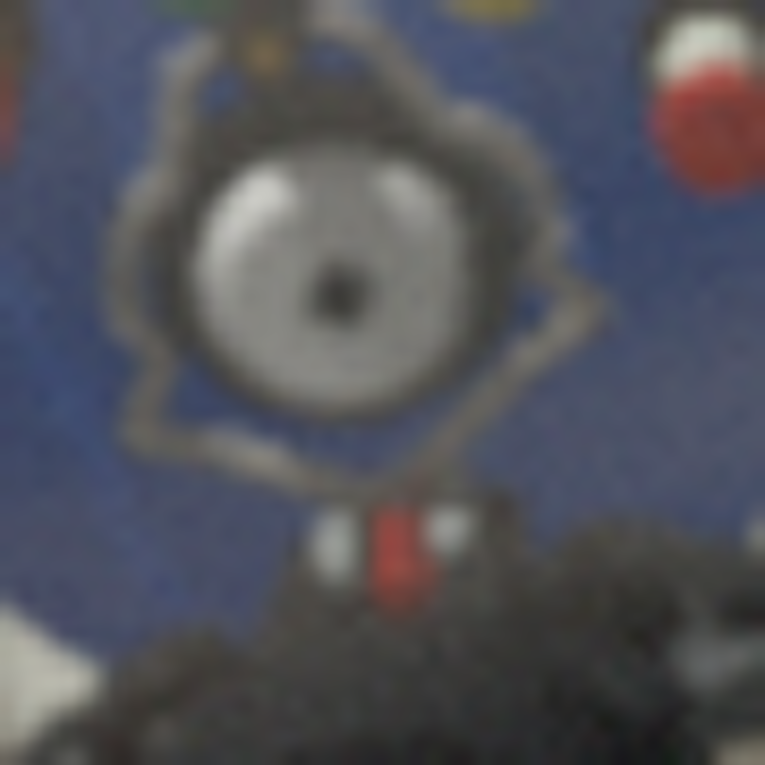

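Contact came early, at about 70 N along the hub axis, so I'll back off at once and find out what touches.

Emit:
servo_tool(
  increments="0 0 0 0 0 -.4 .6;0 0 0 0 0 -.75 .6;0 0 0 0 0 -.75 .6",
)

```text
time: 15.53
eef_pos: [0.5664, 0.2619, 0.0621]
tcp_rot: [0.962, 0.134, 0.234, -0.033]
contact_force: [0.6, 0.9, -0.7]
opening: 0.106
```

```bash
python3 - <<'E'
from h import *
for n,b in(("side",(265,220,325,270,13)),("top",(215,195,265,250,14))): z=cap(n,24); crop(z,n+"24",*b)
E
python3 tgt.py 2 0 0 | head -2
python3 - <<'E'
from h import *
t=load("top",12);s=load("side",12)
print(tri([t,s],[(340+430.9/8-.5,230+179.2/8-.5),(345+52/11-.5,165+408/11-.5)]))
from plant import ctrl; print(ctrl.get_state()["contact_force"])
E
```

```text
15.6333 now [0.5661 0.2617 0.0607] target [0.5745 0.2638 0.0493] open 0.10650777894555968 q [0.269  0.1672 2.1073 0.0096 0.3924 1.5554]
turn [ 0.0011  0.0489 -0.0026] shift cm [0.2474 0.0317 1.4147]
(array([ 0.52777469, -0.12025246,  0.0895333 ]), [array([0.08210935, 0.33968952]), array([-0.26295145, -0.01149647])])
[-0.0860209  -0.60420421 -1.04521889]
```

View pics/side24.png

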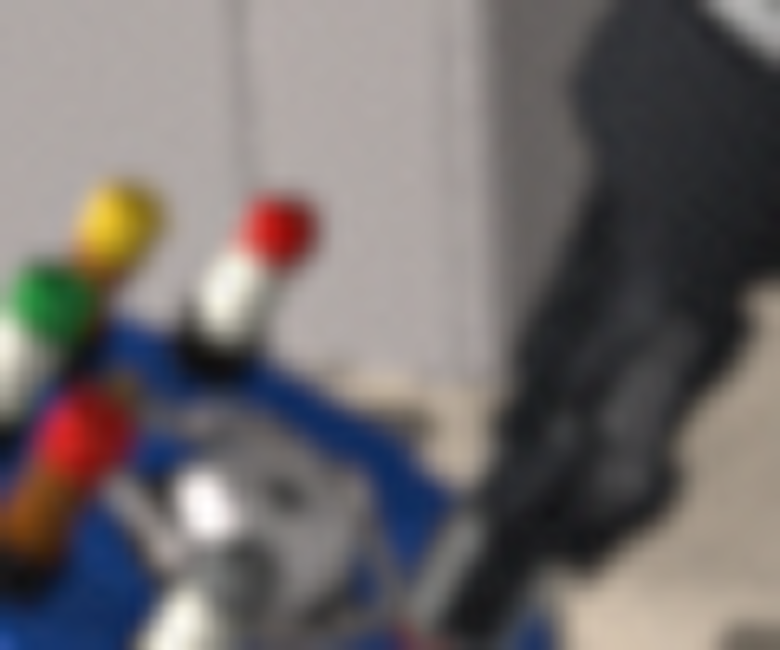

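View pics/top24.png

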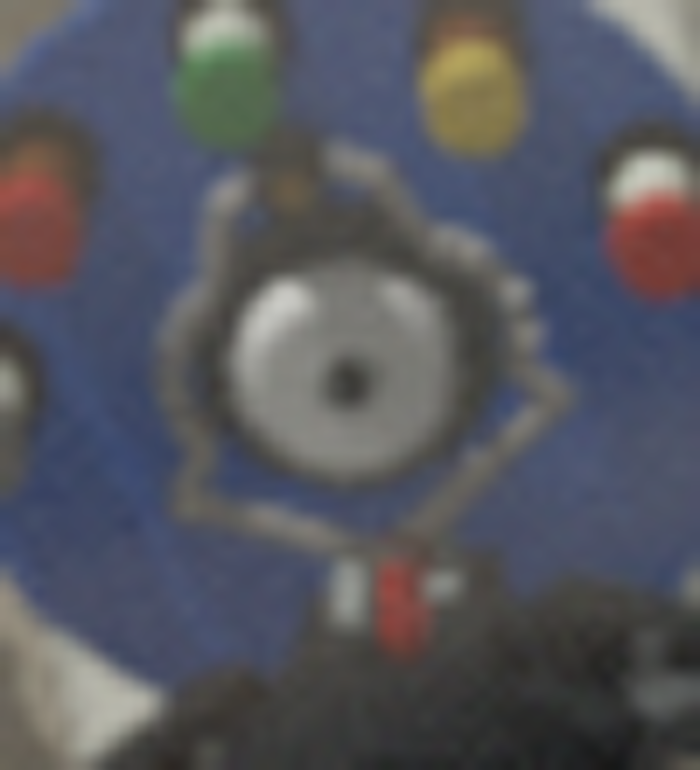

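Run:
```python
from h import *
s=load("side",24); crop(s,"side24b",280,245,325,285,17)
t=load("top",24); crop(t,"top24b",225,225,270,260,17)
```

```text
(no output)
```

View pics/side24b.png

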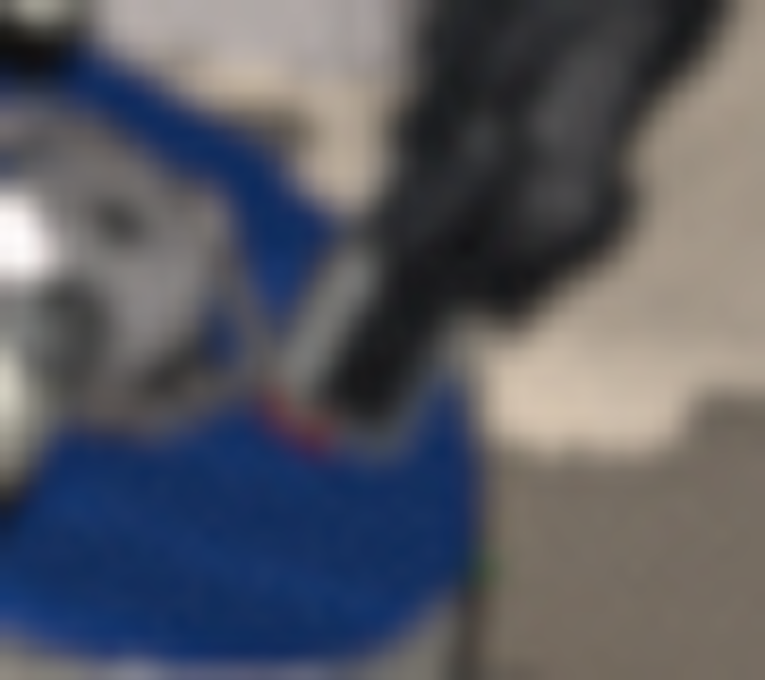

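View pics/top24b.png

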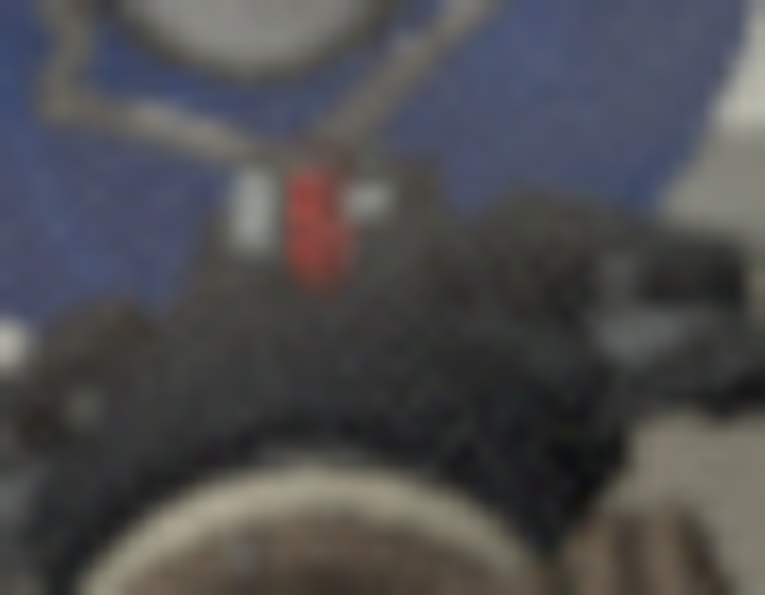

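Run:
```python
from h import *
from mv import *
s=load("side",24);t=load("top",24)
_,x,n=rot(196,30);y=np.cross(n,x); H=np.array([.6055,.2713,.085])+.0006*y
C=cloud(s);
def hub(P): q=P-H; return np.round(np.array([q@x,q@y,q@n])*1000).astype(int)
for v in range(256,276,2): print(v,[tuple(hub(C[v,u]).tolist()) for u in range(294,320,3)])
def ony(z,uv,yy):
    r=ray(z,[uv]);Tm=z["T"];d=r@Tm[:3,:3];o=-Tm[:3,:3].T@Tm[:3,3];hh=H+yy*y
    return hub((o+d*(((hh-o)@y)/(d@y))[:,None])[0])
for p in((310,400),(350,430),(390,455),(270,390),(320,450)): print(p,[ony(s,(280+p[0]/17-.5,245+p[1]/17-.5),yy).tolist() for yy in(-.007,-.012,-.02)])
TCP=np.array([.5661,.2617,.0607]); q=TCP-H; print("TCP hub",q@x*1e3,q@y*1e3,q@n*1e3)
```

```text
256 [(29, 55, 1), (-230, -1039, 727), (69, 156, -56), (32, -18, 62), (31, -49, 86), (33, -65, 100), (39, -66, 105), (47, -61, 106), (118, 160, -30)]
258 [(30, 48, -1), (38, 48, 4), (34, 4, 38), (32, -31, 65), (32, -56, 85), (38, -58, 91), (43, -65, 99), (49, -66, 104), (119, 152, -31)]
260 [(31, 39, 0), (40, 43, 1), (33, -10, 41), (32, -43, 67), (37, -47, 74), (42, -55, 83), (47, -59, 90), (53, -60, 95), (120, 142, -32)]
262 [(28, 13, 11), (41, 34, 1), (36, -13, 37), (36, -39, 59), (43, -38, 62), (50, -37, 66), (52, -51, 79), (112, 130, -35), (118, 124, -27)]
264 [(30, 8, 9), (35, 1, 18), (39, -13, 32), (44, -19, 40), (50, -22, 46), (54, -35, 58), (103, 114, -36), (113, 121, -36), (120, 119, -29)]
266 [(33, 8, 2), (35, -13, 21), (40, -20, 30), (47, -18, 33), (55, -15, 35), (96, 103, -39), (-230, -1039, 727), (114, 111, -36), (120, 105, -27)]
268 [(29, -20, 16), (38, -15, 16), (43, -19, 24), (51, -17, 27), (70, 25, 2), (98, 99, -43), (106, 99, -39), (113, 97, -33), (121, 96, -27)]
270 [(36, -7, 1), (42, -9, 6), (48, -13, 14), (55, -12, 17), (69, 12, 5), (97, 83, -39), (105, 84, -35), (113, 84, -31), (120, 83, -25)]
272 [(36, -18, 3), (46, -8, 0), (53, -8, 4), (63, 3, 1), (71, 7, 3), (100, 79, -43), (106, 74, -35), (115, 78, -33), (123, 79, -29)]
274 [(37, -26, 3), (46, -20, 2), (55, -10, 0), (64, -6, 1), (72, 0, 1), (99, 64, -39), (108, 69, -38), (116, 70, -34), (122, 67, -27)]
(310, 400) [[41, -7, 12], [40, -12, 16], [38, -20, 21]]
(350, 430) [[50, -7, 10], [48, -12, 14], [46, -20, 19]]
(390, 455) [[58, -7, 9], [56, -12, 13], [54, -20, 18]]
(270, 390) [[35, -7, 11], [34, -12, 14], [32, -20, 20]]
(320, 450) [[47, -7, 4], [46, -12, 8], [44, -20, 13]]
TCP hub 47.241201648426475 -2.231999538181893 -0.7845025940554116
```

Run:
```python
from h import *
from mv import *
t=load("top",24)
_,x,n=rot(196,30);y=np.cross(n,x); H=np.array([.6055,.2713,.085])+.0006*y
def onp(p,h):
    uv=(215+p[0]/14-.5,195+p[1]/14-.5)
    r=ray(t,[uv]);Tm=t["T"];d=r@Tm[:3,:3];o=-Tm[:3,:3].T@Tm[:3,3];hh=H+h*n
    P=o+d*(((hh-o)@n)/(d@n))[:,None];q=P[0]-H;return np.array([q@x,q@y])*1000
print("gold",onp((290,190),.026),"L",onp((180,508),.014),"R",onp((572,392),.014),"hole",onp((347,380),.019))
print("jawL in/out",onp((197,350),.015),onp((160,350),.015),"jawR",onp((510,330),.015),onp((545,330),.015))
```

```text
gold [-38.9024   0.661 ] L [ 17.8695 -36.6358] R [15.3803 36.7074] hole [ 0.4235 -0.6132]
jawL in/out [-10.7379 -24.7985] [-12.4928 -31.0263] jawR [ 0.544  29.3543] [ 2.2249 35.3359]
```

The top view shows the ring centred on the collar, but it is pitched with the eyes lower, so the eye ends touched first. I'll level it by another 0.06 rad and lower gently.

Emit:
servo_tool(
  increments="0 -.03 0 0 -.1 -.1 .6;0 -.06 0 0 -.1 -.1 .6;0 -.06 0 0 -.1 0 .6;0 -.06 0 0 -.1 .1 .6;0 -.06 0 0 -.1 .1 .6",
)

```text
time: 16.05
eef_pos: [0.5671, 0.263, 0.0607]
tcp_rot: [0.969, 0.135, 0.205, -0.029]
contact_force: [-3.0, -0.5, 4.8]
opening: 0.109
```

```bash
python3 - <<'E'
from h import *
for n,b in(("side",(265,235,325,285,13)),("top",(215,195,265,250,14))): z=cap(n,25); crop(z,n+"25",*b)
E
python3 tgt.py 2 0 0 | head -2
```

```text
16.15 now [0.567  0.263  0.0607] target [0.5745 0.2638 0.0493] open 0.10328296983763659 q [0.2711 0.1852 2.0708 0.0051 0.4683 1.5613]
turn [ 0.0011  0.1064 -0.0024] shift cm [0.2112 0.127  1.3504]
```

View pics/side25.png

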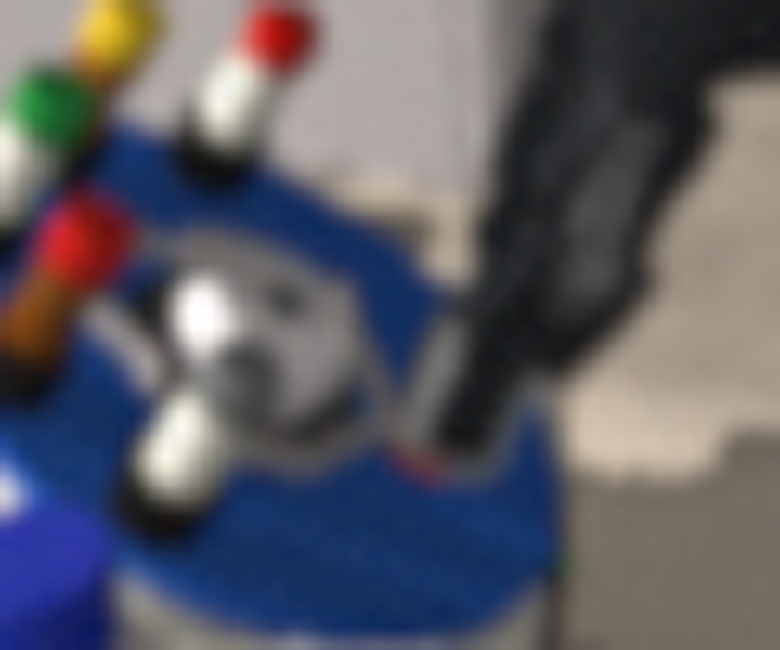

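View pics/top25.png

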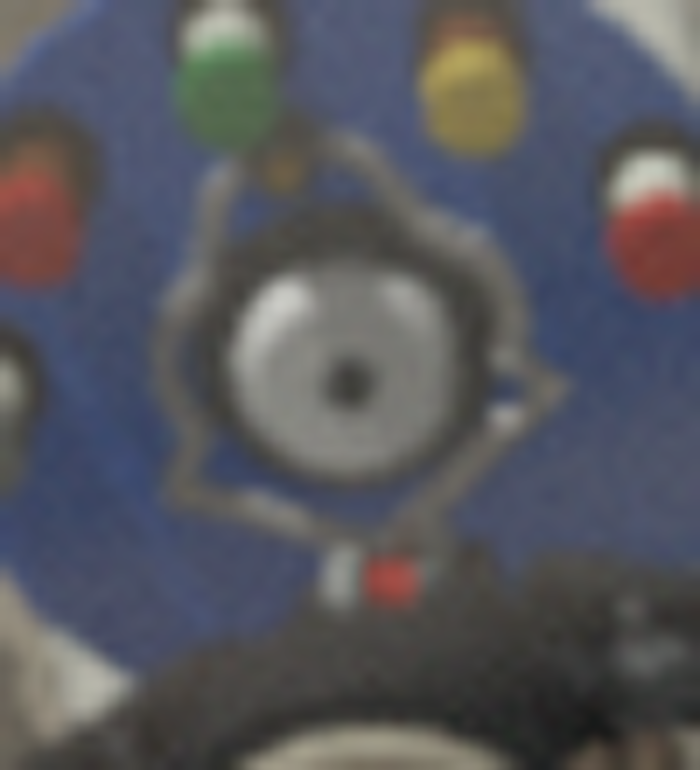

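```bash
cat > fk.py <<'E'
from mv import *
from plant import ctrl
s=ctrl.get_state(); Q=R.from_quat(s["tcp_rot"]); _,x,n=rot(196,30);y=np.cross(n,x); H=np.array([.6055,.2713,.085])+.0006*y
for nm,p in(("goldbottom",(85.5,3,-15.6)),("coil-L",(33,-35,-13)),("tip",(0,0,-13)),("earbot",(6,0,-7))):
    q=s["eef_pos"]+Q.apply(np.array(p)/1000)-H; print(nm,np.array([q@x,q@y,q@n])*1e3)
print("tilt",np.degrees(np.arccos(-Q.as_matrix()[2,2])),s["contact_force"],s["opening"],s["time"])
E
python3 fk.py
python3 - <<'E'
from h import *
from mv import *
t=load("top",25)
_,x,n=rot(196,30);y=np.cross(n,x); H=np.array([.6055,.2713,.085])+.0006*y
Z=cloud(t)
def hubc(p): 
    u,v=int(215+p[0]/14),int(195+p[1]/14); q=Z[v,u]-H; return np.round(np.array([q@x,q@y,q@n])*1000).astype(int)
for p in((285,172),(285,150),(215,220),(170,330),(180,380),(185,470),(260,512),(300,528),(360,150),(480,240),(515,310),(550,390),(470,460),(430,500),(390,580)): print(p,hubc(p))
E
```

```text
goldbottom [-40.5025   0.0056   5.0866]
coil-L [ 11.8882 -38.1202   8.0286]
tip [44.783  -3.2011 11.5765]
earbot [39.4541 -3.1804  4.9733]
tilt 23.904381892146414 [-1.2246 -1.3457  3.6889] 0.10328296983763659 16.15
(285, 172) [-41   1  24]
(285, 150) [-45   2  21]
(215, 220) [-31 -15   8]
(170, 330) [-14 -28   9]
(180, 380) [ -3 -31   8]
(185, 470) [ 12 -33  13]
(260, 512) [ 22 -23  15]
(300, 528) [ 26 -17  15]
(360, 150) [-38  12   9]
(480, 240) [-14  29   8]
(515, 310) [ 0 30 10]
(550, 390) [16 33  7]
(470, 460) [25 15  8]
(430, 500) [30  6  8]
(390, 580) [37 -4 27]
```

Emit:
servo_tool(
  increments="0 -.01 0 0 0 .1 .6;0 -.02 0 0 0 .2 .6;0 -.02 0 0 0 .2 .6;0 -.02 0 0 0 .2 .6",
)

```text
time: 16.48
eef_pos: [0.567, 0.2629, 0.0604]
tcp_rot: [0.971, 0.135, 0.194, -0.027]
contact_force: [-12.8, -6.2, 17.1]
opening: 0.107
```

```bash
python3 fk.py;python3 - <<'E'
from h import *
from mv import *
t=cap("top",26);crop(t,"top26",215,195,265,250,14)
s=cap("side",26);crop(s,"side26",265,235,325,285,13)
_,x,n=rot(196,30);y=np.cross(n,x); H=np.array([.6055,.2713,.085])+.0006*y
Z=cloud(t)
def hubc(p): 
    u,v=int(215+p[0]/14),int(195+p[1]/14); q=Z[v,u]-H; return np.round(np.array([q@x,q@y,q@n])*1000).astype(int)
for p in((285,172),(285,160),(215,220),(170,330),(180,380),(185,470),(260,512),(300,528),(360,150),(480,240),(515,310),(550,390),(470,460),(430,500),(390,580)): print(p,hubc(p))
E
```

```text
goldbottom [-40.4172  -0.001    2.8104]
coil-L [ 11.9161 -38.0954   6.9387]
tip [44.7004 -3.1569 11.2392]
earbot [39.5231 -3.1385  4.5165]
tilt 22.60028565453179 [-12.7835  -6.1653  17.1149] 0.10671469160528786 16.4833
(285, 172) [-41   1  23]
(285, 160) [-43   1  22]
(215, 220) [-31 -15   7]
(170, 330) [-14 -28  10]
(180, 380) [ -2 -32   5]
(185, 470) [ 13 -34  10]
(260, 512) [ 22 -23  14]
(300, 528) [ 28 -17  13]
(360, 150) [-38  12   8]
(480, 240) [-14  29   9]
(515, 310) [ 0 30  9]
(550, 390) [16 33  7]
(470, 460) [24 15  8]
(430, 500) [29  6 12]
(390, 580) [ -8   8 136]
```

View pics/top26.png

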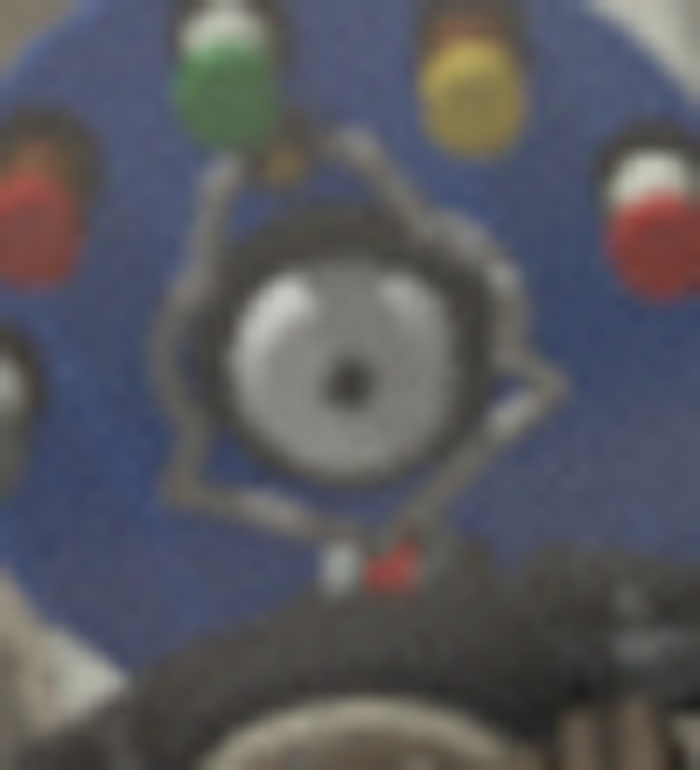

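View pics/side26.png

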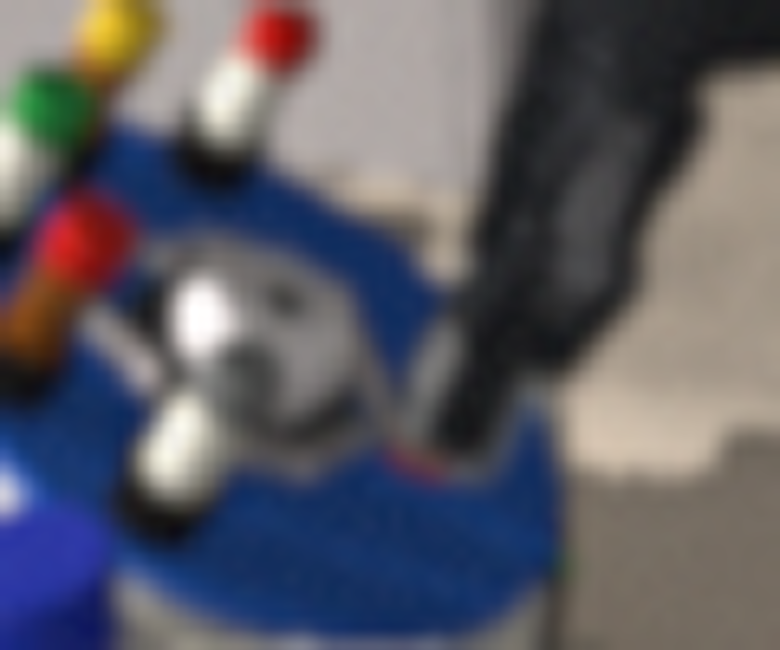

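The ring lies round the hub, with its jaw tops about 8 mm over the disc and below the collar edge, flat and centred. I'll release it gradually, following the ears back and slightly downward.

Emit:
servo_tool(
  increments="0 0 0 0 0 0 1.5;0 0 0 .1 0 0 2.1;0 0 0 .2 0 .05 2.8;0 0 0 .3 0 .1 3.5;0 0 0 .4 0 .15 4.2;0 0 0 .5 0 .2 4.9;0 0 0 .6 0 .25 5.6;0 0 0 .7 0 .3 6.3;0 0 0 .7 0 .3 7.2;0 0 0 .7 0 .2 8.5",
)

```text
time: 17.42
eef_pos: [0.5741, 0.265, 0.0589]
tcp_rot: [0.971, 0.135, 0.194, -0.027]
contact_force: [-0.0, -0.1, 0.4]
opening: 0.963
```

Emit:
servo_tool(
  increments="0 0 0 0 0 0 8.5;0 0 0 0 0 0 8.5;0 0 0 0 0 0 8.5;0 0 0 0 0 0 8.5",
)

```text
time: 17.75
eef_pos: [0.5741, 0.2651, 0.0595]
tcp_rot: [0.971, 0.135, 0.195, -0.027]
contact_force: [-0.7, -0.3, 0.2]
opening: 0.997
```

```bash
python3 fk.py;python3 - <<'E'
from h import *
t=cap("top",27);crop(t,"top27",215,195,265,250,14)
s=cap("side",27);crop(s,"side27",265,235,325,285,13)
E
```

```text
goldbottom [-46.4094  -0.1498  -1.5928]
coil-L [  5.9043 -38.2758   2.4932]
tip [38.7153 -3.3564  6.7442]
earbot [33.5307 -3.3373  0.0271]
tilt 22.662906253267344 [-0.7446 -0.2963  0.2004] 0.9965383382704369 17.75
```

View pics/top27.png

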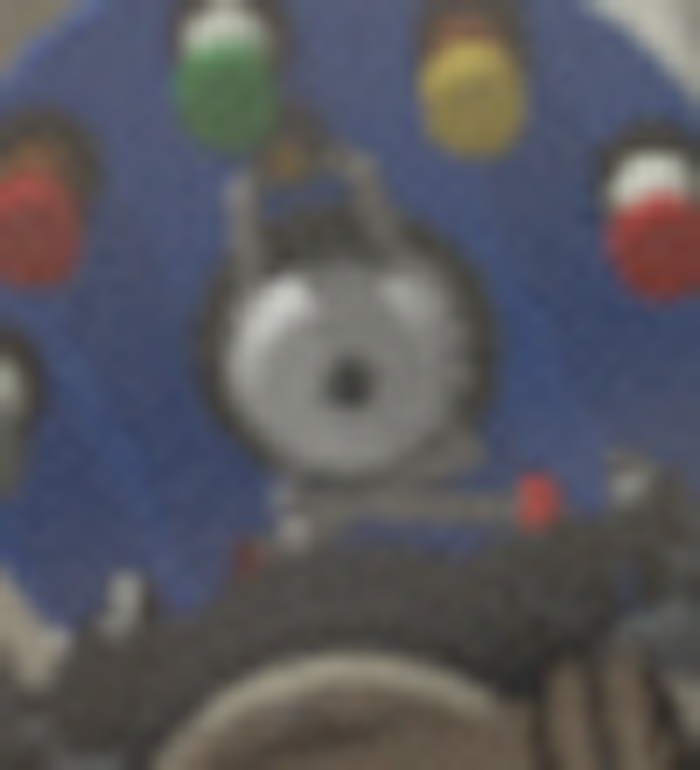

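View pics/side27.png

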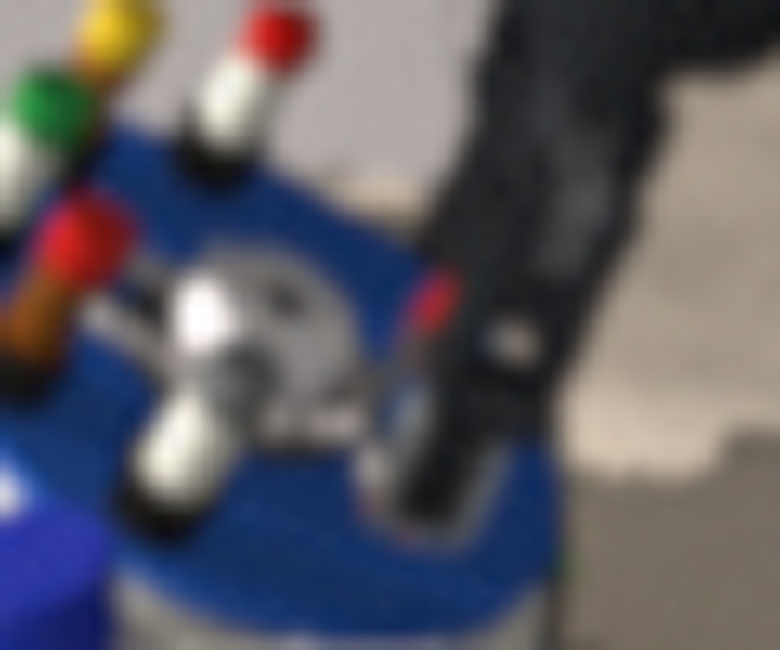

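Emit:
servo_tool(
  increments="0 0 0 0 0 -.5 8.5;0 0 0 0 0 -1.2 8.5;0 0 0 0 0 -2.2 8.5;0 0 0 0 0 -3.5 8.5;0 0 0 0 0 -5 8.5;0 0 0 0 0 -7 8.5;0 0 0 0 0 -9 8.5;0 0 0 0 0 -11 8.5;0 0 0 0 0 -12 8.5;0 0 0 0 0 -12 8.5",
)

```text
time: 18.68
eef_pos: [0.5306, 0.2528, 0.1741]
tcp_rot: [0.971, 0.135, 0.198, -0.028]
contact_force: [0.5, 0.6, 0.1]
opening: 0.993
```

Emit:
servo_tool(
  increments="0 0 0 -1 2 0 8.5;0 0 0 -2 5 0 8.5;0 0 0 -2 8 0 8.5;0 0 0 -2 11 0 8.5;0 0 0 -2 14 0 8.5;0 0 0 -2 16 0 8.5;0 0 0 -2 16 0 8.5",
)

```text
time: 19.27
eef_pos: [0.5563, 0.0901, 0.1616]
tcp_rot: [0.972, 0.133, 0.194, -0.026]
contact_force: [0.5, 0.4, 0.3]
opening: 0.993
```

Run:
```python
from h import *
t=cap("top",28);crop(t,"top28",215,195,265,250,14)
s=cap("side",28);crop(s,"side28",260,230,320,285,13)
cv2.imwrite("pics/top28f.png",t["p"][:,:,::-1])
from plant import ctrl; print(ctrl.get_state()["contact_force"],ctrl.get_state()["eef_pos"])
from mv import *
_,x,n=rot(196,30);y=np.cross(n,x); H=np.array([.6055,.2713,.085])+.0006*y
Z=cloud(t)
for v in range(200,240,2):
    for u in range(220,262,2):
        q=Z[v,u]-H;
```

```text
[-0.28950496 -0.17668783 -0.32980979] [0.55519333 0.09280199 0.16134583]
```

View pics/top28.png

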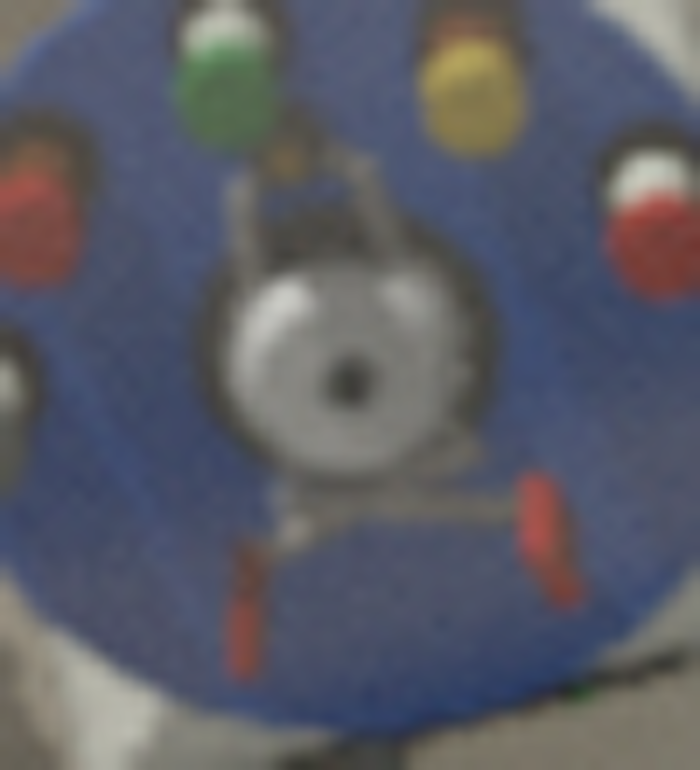

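View pics/side28.png

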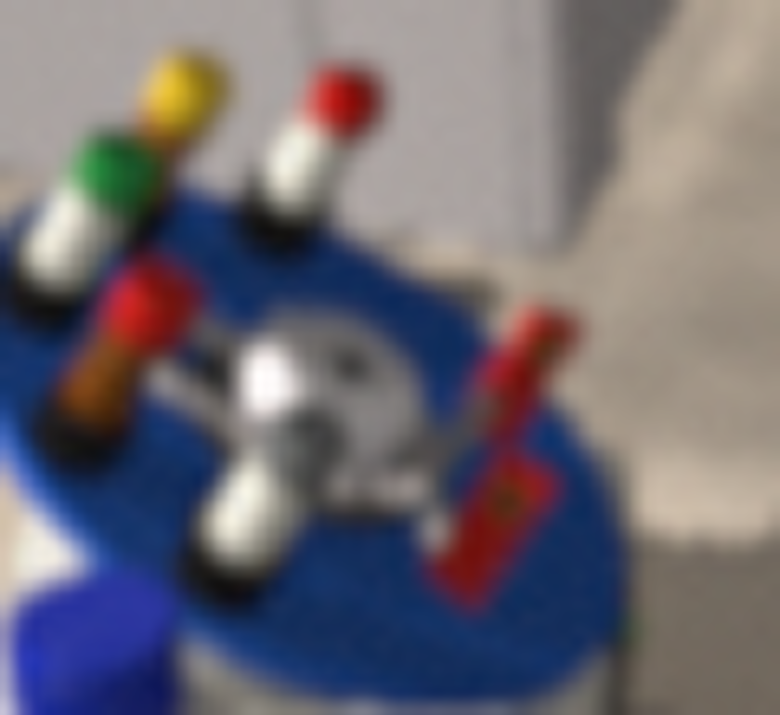

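View pics/top28f.png

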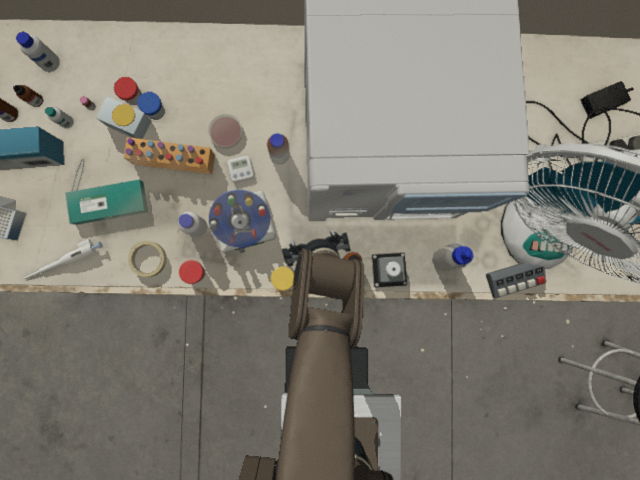

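Run:
```python
from h import *
from mv import *
t=load("top",28);s=load("side",28)
_,x,n=rot(196,30);y=np.cross(n,x); H=np.array([.6055,.2713,.085])+.0006*y
def P(p): return H+(p[0]*x+p[1]*y+p[2]*n)/1000
for nm,p in(("gold",(-42,0,16)),("Ltop",(38,-28,36)),("Rtop",(38,28,36)),("Lbot",(38,-28,0)),("Rbot",(38,28,0))):
    print(nm,"top",((proj(t,[P(p)])[0]+.5-[215,195])*14).round(),"side",((proj(s,[P(p)])[0]+.5-[260,230])*13).round())
T=lambda p:(215+p[0]/14-.5,195+p[1]/14-.5); S=lambda p:(260+p[0]/13-.5,230+p[1]/13-.5)
for nm,a,b in(("Ltop",(244,665),(533,478)),("Rtop",(566,595),(552,325))):
    X,r=tri([t,s],[T(a),S(b)]);d=X-H;print(nm,[round(v*1e3,1) for v in(d@x,d@y,d@n)],np.round(r,2).tolist())
Z=cloud(t);W=cloud(s)
def hubc(Z,uv): q=Z[int(uv[1]+.5),int(uv[0]+.5)]-H; return np.round(np.array([q@x,q@y,q@n])*1000).astype(int)
for p in((290,158),(240,200),(245,240),(370,180),(390,230),(290,500),(295,530),(400,505),(460,505),(460,450)): print(p,hubc(Z,T(p)))
```

```text
gold top [282. 156.] side [155. 299.]
Ltop top [258. 643.] side [527. 474.]
Rtop top [563. 563.] side [550. 320.]
Lbot top [260. 565.] side [447. 594.]
Rbot top [557. 487.] side [472. 437.]
Ltop [np.float64(39.5), np.float64(-31.2), np.float64(38.2)] [[-0.1, -0.35], [0.34, 0.04]]
Rtop [np.float64(41.2), np.float64(27.0), np.float64(36.6)] [[-0.27, -0.97], [0.9, 0.1]]
(290, 158) [-42   1  19]
(240, 200) [-33 -10   9]
(245, 240) [-24 -12   6]
(370, 180) [-30  13   4]
(390, 230) [-21  13   7]
(290, 500) [ 22 -18  13]
(295, 530) [ 31 -18   5]
(400, 505) [30  0 12]
(460, 505) [33 10 12]
(460, 450) [23 13  9]
```

Run:
```python
from h import *
s=load("side",28); crop(s,"side28f",200,120,440,360,2.5)
```

```text
(no output)
```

View pics/side28f.png

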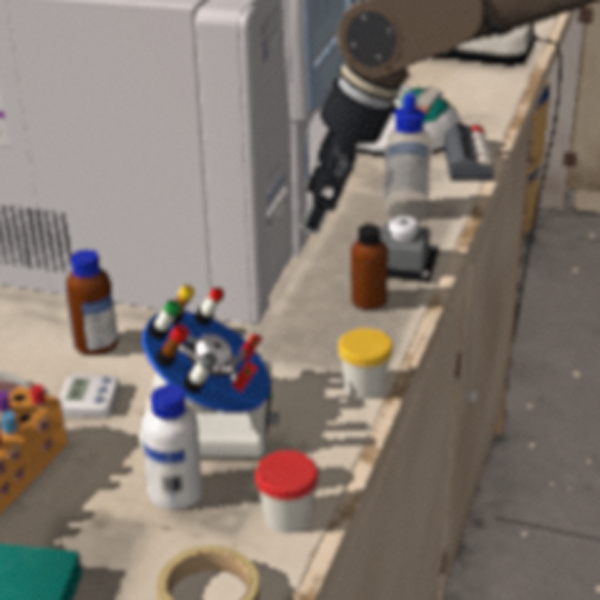

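The ring sits on the hub with its red eyes on the tube-free side, at about (245,365). All bystanders stand upright, the store post is empty at (405,235), and the gripper hangs free. I'm handing in.

```bash
python3 -c "
from plant import ctrl
s=ctrl.get_state();print(s['time'],s['contact_force'],s['dq']);print(ctrl.sign_off())"
```

```text
19.3667 [-0.28950496 -0.17668783 -0.32980979] [ 0.03259005 -0.00722089  0.00620966 -0.00090785  0.0013511   0.00053705]
the job is handed in; nothing more can be done
None
```

I pinched the ring by its eyes, lifted it off the store post, carried it to the mixer and set it round the hub. I then let it contract into the groove, backed the gripper away and handed in at 19.4 s. No verdict was given.

**Last checks (camera, hub axes):**
- **Ring closed and flat:** the ear tops measure 58 mm apart (56 expected when contracted) and 37–38 mm over the wheel (36 expected). The jaw tops sit about 6 mm up, with some depth readings scattering a few millimetres either way. The ring is therefore closed, within about 2 mm of the wheel's face, and close to flat.
- **Eyes:** they lie at about x = +40 mm on the tube-free side, turned about 4 degrees from its middle.
- **Bystanders:** every cup, bottle and the tape roll looks upright and in place.
- **Robot:** the wrist force was about 0.5 N, so it touches nothing.

**What went wrong or disagreed:**
- **Fingertip position:** the images put the fingertips about 28 mm farther back along the tool than the text says. My first close pressed on the ear tops with about 12 N and turned the ring about 3 degrees on the post. I then worked from the camera measurements.
- **First insertion:** it stopped with about 70 N at the wrist because the ring was pitched eyes-low. I backed off, levelled it, and seated it with about 22 N.
- **Coil top:** the last depth reading was 19 mm over the wheel against 16 mm expected. That is within the error I saw in the hub's height, but I could not settle it further.

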